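Kit the blower-drive and valve parts

ROBOT

A 6-joint arm with a two-finger parallel gripper is mounted at the origin on the work surface. World frame = base frame: x ahead of the robot, y to its left, z up, the work surface at z = 0. Lengths are in mm, angles in degrees, forces in N, time in s.
With the tool pointing down it reaches from about 400 to 825 mm from the base axis. Payload 7 kg.
Tool frame: the origin (TCP) lies midway between the tips of the shut fingers; the grasp point (between the pads) lies 19 mm behind it; z points along the fingers, y is the line along which they close (so a half turn about z gives the same grasp; the last joint's range is limited). The gripper opens to 88 mm and grips with 3 to 60 N. Pads are 19 mm wide; open, the fingers measure 130 mm over their backs; the gripper's body (78 mm by 193 mm) begins 47 mm behind the grasp point.
Start: joints at [-60.04, 20.546, 0.682, 0, -70.136, -16.507], TCP at [157.012, -656.462, 226.561] pointing down, gripper open.
Joint ranges: [-176.03, 176.03], [-82.01, 121.73], [-58.28, 71.71], [-173.87, 95.51], [-174.79, -0.11], [-173.66, 173.66]. Speed limits (degrees/s): [136.94, 136.94, 172.46, 180, 180, 180].

INTERFACE

Orientations are given as [roll, pitch, yaw] about the fixed x, y, z axes, in that order (R = Rz(yaw) Ry(pitch) Rx(roll)).
In Python, from bench import r gives the robot as it stands.
- The arm moves only by the tool apply_moves, never from a script. Its argument "moves" is a list that holds one entry, the list of rows, each a list of 5 numbers: the shift along the tool's x, y, z in units of 25 mm (1.0 is 25 mm), then the turn about the tool's z in units of 6 degrees (1.0 is 6 degrees), then the finger opening in mm, from 0 to 87.6. In form: [[[x, y, z, yaw, hand], ...]]. A call has 1 to 5 rows; each row shifts and turns the commanded pose from where the row before left it, along the tool's axes as they then stand; what a row does not reach is not made up. A row lasts 1/12 s, in which the tool goes at most 41.7 mm and 7.16 degrees, less where a joint would pass 70% of its speed; a pose out of reach is approached as far as the arm can. A call is refused whole if a number of a shift passes 1 or a number of a turn 1, either way. A call with a gripper value outside its range is refused whole. The fingers move at their own pace and stop on an object; "force" is the grip in N (left out, the last holds). Time passes only in rows, so rows that do not move let the fingers close. It gives the time, the measured TCP pose, the force, the opening and the grip force at its end, in the units of the state.
- r.state(): the state, without advancing time (a new reading comes with each control period).
- r.capture(name): name is "scene" or "side" or "wrist"; returns a dict with "frame" (420x560x3 uint8, red, green, blue), "intrinsics" (3x3 intrinsics, pixels), "R" (3x3) and "t" (3): a world point X has camera coordinates R X + t; the wrist camera has in their place "T_tool_cam" (4x4, takes a point from camera to tool coordinates, whose origin is the TCP and whose axes are the flange's). Camera axes: x right, y down, z forward; pixel columns grow to the right and rows downward; lengths in mm; the calibration is good to about 2 mm. A picture is of the moment at which its call begins: read the wrist's pose just before it. There is no depth.
- r.job_done(): hands the job in; it is judged then, once.
The state is a dict: "time_s": time; "qpos": joint angles; "joint_vel": joint speeds; "joint_efforts": joint torques, N m; "ee_pos": TCP position; "tcp_rot": TCP orientation; "contact_force": force on the tool from outside, world axes, zero at the start; "wrist_torque": the same for the moment, N m; "finger_gap": finger opening in mm; "grip_force": force on a finger pad.
Only numpy, scipy, OpenCV 4.12 (cv2) and the standard library are available. Lean on these libraries where they do the work, as an engineer would, in place of code of your own. Each camera call takes 0.05 s, during which the arm holds its last target. There are 200 camera calls.

TASK

Make up the two kits from the parts on the bench. Into the tray with three pockets put the finned motor driver, the bigger of the two capacitors and one terminal block; into the tray with two pockets put the solenoid valve and the other terminal block, each part standing upright and flat on the floor of the pocket cut for it (blocks in the slim pockets, driver in the largest, capacitor in the square one, valve in the wider pocket of its tray). Leave the small capacitor, the temperature controller and the screwdriver where they are.

Things in the scene. Friction and masses are not known exactly. Their poses are not given: they have to be found in the camera images.
- tray3: grey tray with three pockets, fixed, 78 (x) x 232 (y) mm, walls 14 mm high, floor 4 mm thick. Origin: centre of underside. Pockets in a row, all at tray x = 0: slim (terminal block) at y = -74 mm, 44 (x) x 76 (y) mm; largest (driver) at y = +8 mm, 70 x 80 mm; square (big capacitor) at y = +82 mm, 60 x 60 mm. Part x goes along tray x (away from the robot, within 12 degrees).
- tray2: grey tray with two pockets, fixed, 78 (x) x 168 (y) mm, walls 14 mm high, floor 4 mm thick. Origin: centre of underside. Pockets in a row along tray y, both centred at tray x = 0: slim (terminal block) at y = -42 mm, 44 (x) x 76 (y) mm; wider (valve) at y = +40 mm, 60 x 80 mm. Part x goes along tray x (away from the robot, within 12 degrees).
- driver: motor driver module, black block with upright cooling fins running along its y, 50 mm (x) x 60 mm (y) x 36 mm high, the outer fins are flat gripping faces 50 mm apart across x. Origin: centre of the underside. Loose on the bench.
- block_1: black barrier terminal block with rows of screws, 28 mm (x) x 56 mm (y) x 34 mm high, solid 28 mm wide up to its top for gripping; one of two identical ones, either may go in either tray. Origin: centre of the underside. Stands loose on the bench.
- block_2: black barrier terminal block with rows of screws, 28 mm (x) x 56 mm (y) x 34 mm high, solid 28 mm wide up to its top for gripping; one of two identical ones, either may go in either tray. Origin: centre of the underside. Stands loose on the bench.
- capacitor_big: bigger capacitor: upright aluminium can, 40 mm diameter, 60 mm high (the can itself 55 mm, two small terminals above). Origin: centre of the underside. Loose, standing on the bench.
- valve: brass solenoid valve, upright: brass body 38 mm (x) x 44 mm (y) x 26 mm high with copper stubs at both y ends (60 mm overall), and centred on it a black coil 38 x 38 mm from 26 to 58 mm height, to be gripped by the coil across x. Origin: centre of the underside. Loose, standing on the bench.
- capacitor_small: small capacitor, not wanted: upright aluminium can, 28 mm diameter, 40 mm high, standing among the stock. Origin: centre of the underside. Leave it alone.
- controller: temperature controller, grey box with a blue face and dark display on top, 60 mm (x) x 85 mm (y) x 48 mm high, near the right edge of the work. Origin: centre of the underside. Leave it alone.
- screwdriver: screwdriver 200 mm long lying roughly along x near the left edge of the work. Leave it alone.
Not all that is in view belongs to the job. What is shaped like the block_2 but yellow is not meant.

How it is judged:
By the outcome, as a careful person would: the job done as asked, in the order asked, and still so for the second after the job is handed in, with the robot touching nothing.
It also fails if it takes over 131 s, if anything falls off the work surface, if the arm or the gripper's body presses on something with over 40 N, if the wrist force passes 120 N, or if a joint passes its speed limit or range.

## Working session

There is one attempt and no reset: what is moved stays moved. The work goes in short steps, Python scripts to look and compute and a tool call to move; the robot and the scene stay as the last step left them, time stands still between calls to the robot, and variables do not carry over. Pictures are saved under pics/ and viewed, at most 17 in all, crops included, and the job is handed in when it is done.

Besides the shell and the picture viewer there is one more tool, called after ">>>" by a JSON object that holds its "fn" and its "kwargs", one argument or row to a line. apply_moves: Moves the arm, as the interface text tells. Its arguments: {"type":"object","properties":{"moves":{"type":"array","items":{"type":"array","items":{"type":"array","items":{"type":"number"}}}},"force":{"type":"number"}},"required":["moves"]}

```bash
ls; mkdir -p pics
python3 - <<'E'
from bench import r
import cv2,pickle
d={}
for n in("scene","side","wrist"):
    c=r.capture(n);d[n]=c;print(n,{k:v for k,v in c.items() if k!="frame"})
    cv2.imwrite(f"pics/{n}0.png",cv2.resize(c["frame"][:,:,::-1],(800,600),interpolation=cv2.INTER_CUBIC))
pickle.dump(d,open("d0.pkl","wb"))
print(r.state())
E
```

```text
pics
scene {'intrinsics': array([[511.59209181,   0.        , 277.44392225],
       [  0.        , 511.59209181, 213.49834694],
       [  0.        ,   0.        ,   1.        ]]), 'R': array([[-0.7189696 ,  0.69503801,  0.00220902],
       [ 0.52259119,  0.54267503, -0.657573  ],
       [-0.45823701, -0.47162058, -0.75338759]]), 't': array([ 408.59100808, -271.60719491, 1680.90799472])}
side {'intrinsics': array([[427.65143917,   0.        , 285.32693363],
       [  0.        , 427.65143917, 206.49950753],
       [  0.        ,   0.        ,   1.        ]]), 'R': array([[-0.9053447 , -0.42452932, -0.0112176 ],
       [-0.27513802,  0.60646679, -0.74598734],
       [ 0.32349659, -0.67228929, -0.66586565]]), 't': array([540.05128201, 208.52341177, 918.46087607])}
wrist {'intrinsics': array([[344.65556851,   0.        , 279.59017979],
       [  0.        , 344.65556851, 209.85313545],
       [  0.        ,   0.        ,   1.        ]]), 'T_tool_cam': array([[ 7.06652871e-04, -9.68999664e-01, -2.47061030e-01,
         6.64512783e+01],
       [ 9.99999353e-01,  9.05044048e-04, -6.8944489
[... 202 characters left out ...]
)}
{'time_s': 0.15, 'qpos': array([-6.00404534e+01,  2.05826398e+01,  6.46943106e-01, -1.30152205e-02,
       -7.01362111e+01, -1.65045996e+01]), 'joint_vel': array([ 0.02241638, -0.13944847,  0.18085181,  0.09585239, -0.11446739,
       -0.05267887]), 'joint_efforts': array([-7.56718655e-04, -5.83276713e+01,  2.93292278e+01,  7.00124592e+00,
        8.81122862e-03, -1.11619133e-04]), 'ee_pos': array([ 156.9166393 , -656.13933289,  225.84435631]), 'tcp_rot': array([ 1.79927579e+02, -8.69743521e-03, -1.66549478e+02]), 'contact_force': array([ 0.33411732, -0.28809255,  0.49802009]), 'wrist_torque': array([0.0088466 , 0.00738095, 0.00956005]), 'grip_force': 0.0, 'finger_gap': 87.30893472832945}
```

View pics/scene0.png

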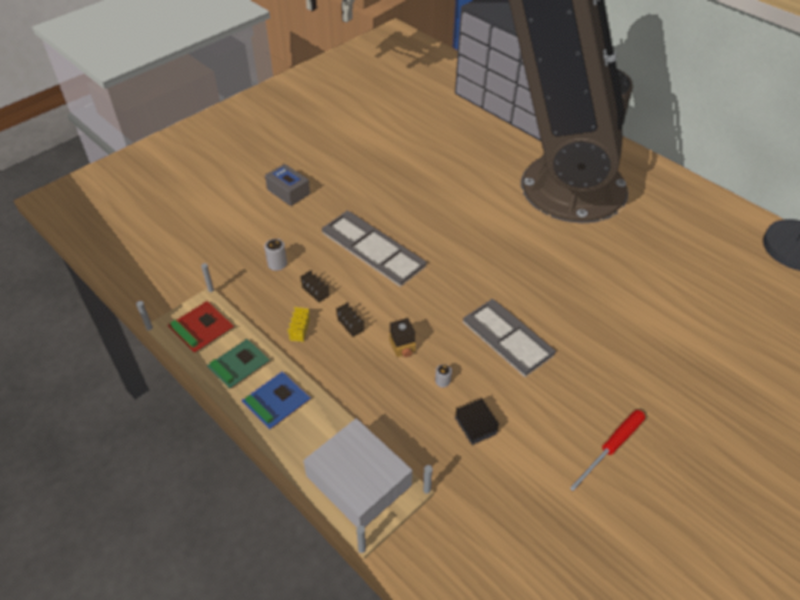

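View pics/side0.png

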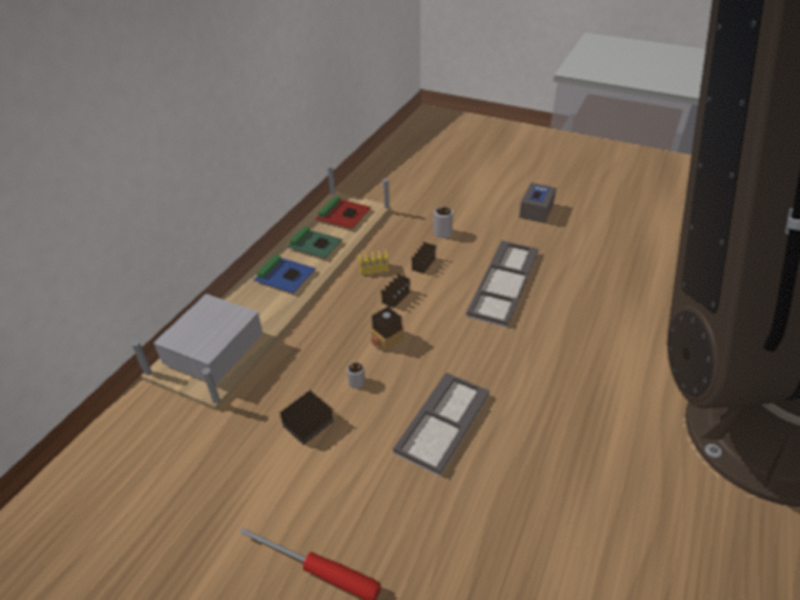

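The scene view shows the two black blocks at (315,285) and (350,318), with the yellow decoy at (299,324). The big can is at (275,252) and the small can at (443,375). The valve is at (403,335), the driver at (477,420), tray3 at (373,247) and tray2 at (510,337). I'll confirm these in enlarged crops.

Run:
```python
import cv2,pickle
d=pickle.load(open("d0.pkl","rb"))
def crop(n,x,y,w,h,s,f):
    im=d[n]["frame"][y:y+h,x:x+w,::-1]
    im=cv2.convertScaleAbs(cv2.resize(im,None,fx=s,fy=s,interpolation=cv2.INTER_CUBIC),alpha=1.5,beta=10)
    cv2.imwrite(f,im);print(im.shape)
crop("scene",180,115,200,150,4,"pics/a.png")
crop("scene",260,190,150,130,4,"pics/b.png")
crop("side",180,120,200,150,4,"pics/c.png")
crop("side",180,210,180,130,4,"pics/d.png")
```

```text
(600, 800, 3)
(520, 600, 3)
(600, 800, 3)
(520, 720, 3)
```

View pics/a.png

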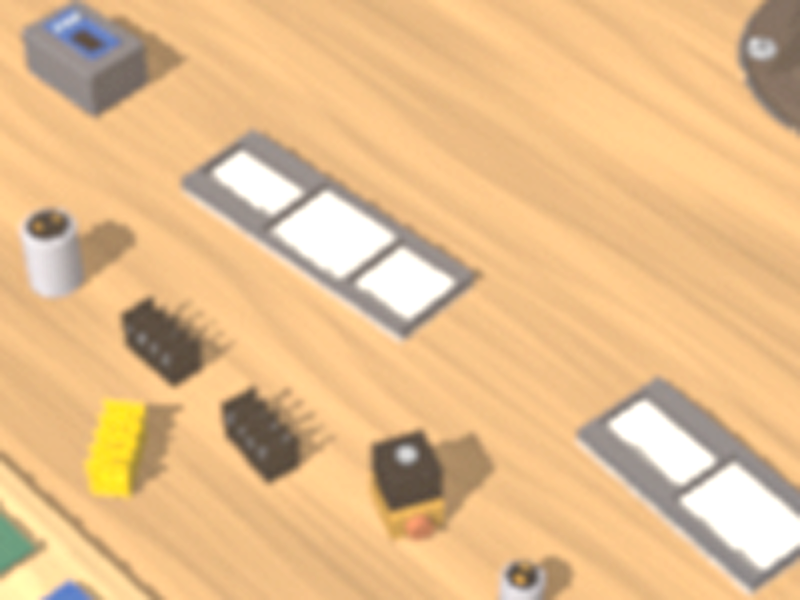

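View pics/b.png

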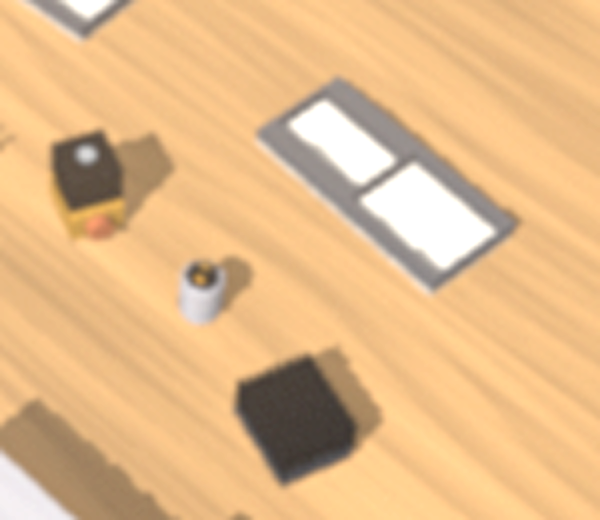

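View pics/c.png

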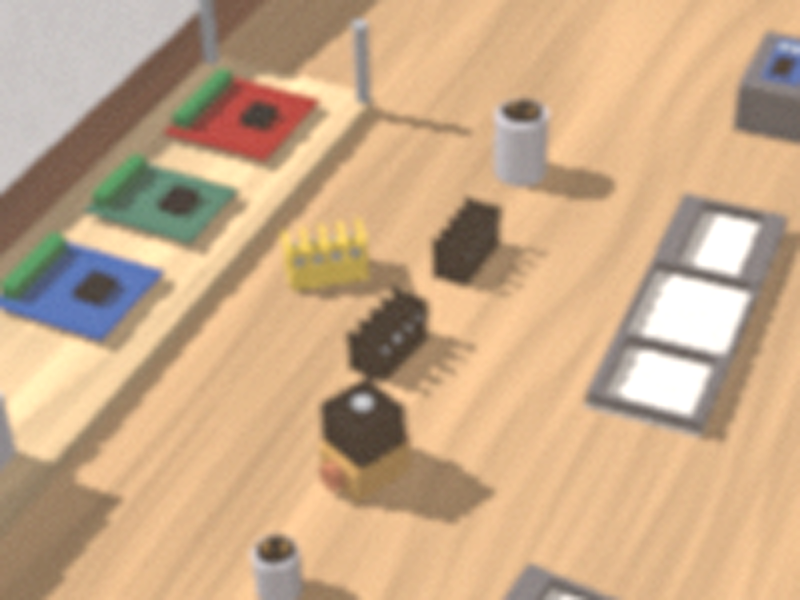

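View pics/d.png

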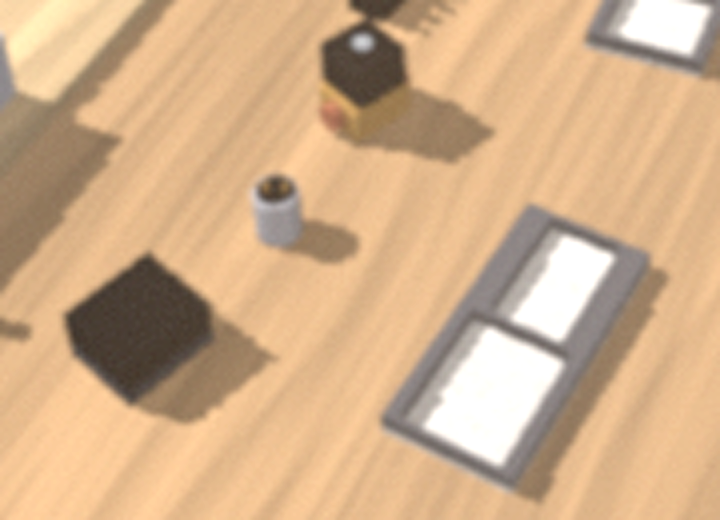

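The crops confirm that the black blocks are at a(163,340) and a(262,433), and the yellow one at a(118,447) is the decoy. The big can is at a(50,250), clearly larger than the small one at a(523,578). The valve's copper stub is at a(418,525). Next I'll fit poses.

```bash
cat > lib.py <<'E'
import numpy as np,cv2,pickle
from scipy.optimize import least_squares,minimize
def rz(a):
    c,s=np.cos(a),np.sin(a);return np.array([[c,-s],[s,c]])
def world(p,P):
    P=np.array(P,float);return np.c_[P[:,:2]@rz(p[2]).T+np.array(p[:2]),P[:,2]]
def proj(c,X):
    q=X@c["R"].T+c["t"];q=q@c["intrinsics"].T;return q[:,:2]/q[:,2:]
def wristcam(c,st):
    from scipy.spatial.transform import Rotation as Ro
    Rt=Ro.from_euler("xyz",st["tcp_rot"],degrees=True).as_matrix();T=c["T_tool_cam"]
    R=(Rt@T[:3,:3]).T;o=Rt@T[:3,3]+st["ee_pos"]
    return dict(c,R=R,t=-R@o)
def ptfit(obs,p0):  # obs: list of (cam, model pts, pixels)
    f=lambda p:np.concatenate([(proj(c,world(p,M))-np.array(u)).ravel() for c,M,u in obs])
    s=least_squares(f,p0,loss="soft_l1");return s.x,np.abs(f(s.x)).max()
def box(a,b,h,z=0):return [(x,y,k) for x in(-a/2,a/2) for y in(-b/2,b/2) for k in(z,h)]
def hull(c,p,M,S=4):
    h=cv2.convexHull(proj(c,world(p,M)).astype(np.float32));m=np.zeros((420*S,560*S),np.uint8)
    cv2.fillConvexPoly(m,np.round((h+.5)*S).astype(int),1);return m
def iou(p,masks,M):
    s=0
    for c,m in masks:
        g=hull(c,p,M);s-=(g&m).sum()/(g|m).sum()
    return s
def darkmask(c,uv,thr,rad=30,S=4,close=0):
    m=(c["frame"].max(2)<thr).astype(np.uint8)
    w=np.zeros_like(m);cv2.circle(w,(int(uv[0]),int(uv[1])),rad,1,-1);m&=w
    n,l,s,_=cv2.connectedComponentsWithStats(m)
    if n<2:return None
    m=(l==1+np.argmax(s[1:,4])).astype(np.uint8)
    if close:m=cv2.morphologyEx(m,cv2.MORPH_CLOSE,np.ones((close,close),np.uint8))
    return cv2.resize(m,None,fx=S,fy=S,interpolation=cv2.INTER_NEAREST)
def maskfit(masks,M,xy,yaws=np.radians([-75,-50,-25,0,25,50,75,90])):
    best=[]
    for y in yaws:
        s=minimize(iou,[*xy,y],args=(masks,M),method="Nelder-Mead",options=dict(initial_simplex=[[*xy,y],[xy[0]+8,xy[1],y],[xy[0],xy[1]+8,y],[*xy,y+.2]],maxiter=80));best.append((s.fun,*s.x[:2],np.degrees(s.x[2])))
    best.sort();return best
E
cat > m1.py <<'E'
from lib import *
d=pickle.load(open("d0.pkl","rb"));S,D=d["scene"],d["side"]
O=dict(a=(S,180,115),b=(S,260,190),c=(D,180,120),d=(D,180,210))
def o(k,M,u):
    c,x,y=O[k];return c,M,[(x+a/4-.4,y+b/4-.4) for a,b in u]
pr=lambda n,r:print(n,np.round([*r[0][:2],np.degrees(r[0][2])],1),"res",round(r[1],2))
def tray(h):return [(39,-h,14),(-39,-h,14),(-39,h,14),(39,h,14)]
pr("tray3",ptfit([o("a",tray(116),[(182,182),(252,130),(481,272),(404,333)]),o("c",tray(116),[(688,196),(785,214),(700,430),(588,400)])],[500,-100,0]))
pr("tray2",ptfit([o("b",tray(84),[(258,132),(338,79),(519,220),(432,286)]),o("d",tray(84),[(531,206),(651,256),(514,485),(383,420)])],[500,150,0]))
pr("cap",ptfit([o("a",[(0,0,55),(0,0,0)],[(50,222),(53,284)]),o("c",[(0,0,55),(0,0,0)],[(523,110),(521,174)])],[650,-200,0]))
pr("caps",ptfit([o("b",[(0,0,40),(0,0,0)],[(203,274),(200,313)]),o("d",[(0,0,40),(0,0,0)],[(276,185),(280,238)])],[650,-200,0]))
pr("valve",ptfit([o("a",[(0,0,58),(0,30,13)],[(407,469),(418,527)]),o("c",[(0,0,58),(0,30,13)],[(364,420),(330,472)])],[650,0,0]))
for n,M,us,ud in(("driver",box(50,60,36),(260+295/4,190+420/4),(180+140/4,210+330/4)),("blockA",box(28,56,34),(180+163/4,115+342/4),(180+465/4,120+240/4)),("blockB",box(28,56,34),(180+262/4,115+435/4),(180+390/4,120+332/4))):
    # start: intersect rays roughly
    p,_=ptfit([(S,[(0,0,20)],[us]),(D,[(0,0,20)],[ud])],[650,0,0])
    ms=[(S,darkmask(S,us,75)),(D,darkmask(D,ud,75))]
    print(n,[int(m.sum()/16) for _,m in ms],[np.round(b,2) for b in maskfit(ms,M,p[:2])[:3]])
E
python3 m1.py
```

```text
tray3 [ 471.  -168.3    3.4] res 1.8
tray2 [449.9 185.2  -4.5] res 1.96
cap [ 643.7 -277.2    0. ] res 1.31
caps [611.6 167.3   0. ] res 2.24
valve [608.   56.5 -29.3] res 4.83
driver [593, 814] [array([ -1.76, 638.78, 271.91, -20.01]), array([ -1.76, 639.04, 270.59, -20.06]), array([ -1.76, 638.69, 271.24, -20.45])]
blockA [222, 221] [array([  -1.52,  636.17, -162.77,    0.83]), array([  -1.52,  636.91, -161.35,  183.78]), array([  -1.51,  637.7 , -162.29,    5.56])]
blockB [233, 527] [array([ -1.2 , 644.8 , -47.43, -14.67]), array([ -1.2 , 643.94, -48.61, -13.72]), array([ -1.2 , 643.91, -47.74, -13.93])]
```

>>> {"fn": "apply_moves", "kwargs": {
  "moves": [
    [[0, 0, 0, -1, 87], [0, 0, 0, -1, 87], [0, 0, 0, -1, 87], [0, 0, 0, -1, 87], [0, 0, 0, -1, 87]]
  ]
}}

```text
time_s: 0.57
ee_pos: [157.0, -656.2, 226.1]
tcp_rot: [180.0, 0.0, -136.3]
contact_force: [0.6, 0.2, -0.4]
finger_gap: 87.0
grip_force: 0.0
```

>>> {"fn": "apply_moves", "kwargs": {
  "moves": [
    [[0, 0, 0, -1, 87], [0, 0, 0, -1, 87], [0, 0, 0, -1, 87], [0, 0, 0, -1, 87], [0, 0, 0, -1, 87]]
  ]
}}

```text
time_s: 0.98
ee_pos: [157.0, -656.3, 226.1]
tcp_rot: [180.0, 0.0, -106.3]
contact_force: [0.3, -0.4, -0.1]
finger_gap: 87.0
grip_force: 0.0
```

>>> {"fn": "apply_moves", "kwargs": {
  "moves": [
    [[0, 0, 0, -1, 87], [0, 0, 0, -1, 87], [0, 0, 0, -0.75, 87], [0, 0, 0, 0, 87]]
  ]
}}

```text
time_s: 1.32
ee_pos: [157.0, -656.3, 226.1]
tcp_rot: [180.0, 0.0, -89.8]
contact_force: [0.8, 0.2, 0.8]
finger_gap: 87.1
grip_force: 0.0
```

>>> {"fn": "apply_moves", "kwargs": {
  "moves": [
    [[-0.9, -0.77, 0, 0, 87], [-0.9, -0.77, 0, 0, 87], [-0.9, -0.77, 0, 0, 87], [-0.9, -0.77, 0, 0, 87], [-0.9, -0.77, 0, 0, 87]]
  ]
}}

```text
time_s: 1.73
ee_pos: [253.9, -542.9, 226.4]
tcp_rot: [180.0, 0.0, -90.3]
contact_force: [0.9, -0.9, 0.4]
finger_gap: 86.9
grip_force: 0.0
```

>>> {"fn": "apply_moves", "kwargs": {
  "moves": [
    [[-0.9, -0.77, 0, 0, 87], [-0.9, -0.77, 0, 0, 87], [-0.9, -0.77, 0, 0, 87], [-0.9, -0.77, 0, 0, 87], [-0.9, -0.77, 0, 0, 87]]
  ]
}}

```text
time_s: 2.15
ee_pos: [350.4, -430.3, 226.6]
tcp_rot: [-180.0, 0.0, -90.2]
contact_force: [0.2, -0.9, 0.1]
finger_gap: 87.0
grip_force: 0.0
```

>>> {"fn": "apply_moves", "kwargs": {
  "moves": [
    [[-0.9, -0.77, 0, 0, 87], [-0.9, -0.77, 0, 0, 87], [-0.9, -0.77, 0, 0, 87], [-0.9, -0.77, 0, 0, 87], [-0.9, -0.77, 0, 0, 87]]
  ]
}}

```text
time_s: 2.57
ee_pos: [446.8, -317.9, 226.7]
tcp_rot: [-180.0, 0.0, -90.2]
contact_force: [0.4, 0.1, -0.7]
finger_gap: 86.9
grip_force: 0.0
```

>>> {"fn": "apply_moves", "kwargs": {
  "moves": [
    [[-0.9, -0.77, 0, 0, 87], [-0.9, -0.77, 0, 0, 87], [-0.9, -0.77, 0, 0, 87], [-0.9, -0.77, 0, 0, 87], [0, 0, 0, 0, 87]]
  ]
}}

```text
time_s: 2.98
ee_pos: [525.9, -226.3, 226.3]
tcp_rot: [-180.0, 0.0, -90.1]
contact_force: [0.1, -0.5, -0.1]
finger_gap: 87.1
grip_force: 0.0
```

>>> {"fn": "apply_moves", "kwargs": {
  "moves": [
    [[0, 0, 0, 0, 87]]
  ]
}}

```text
time_s: 3.07
ee_pos: [523.8, -228.0, 226.2]
tcp_rot: [180.0, 0.0, -90.1]
contact_force: [-0.2, -0.5, -0.8]
finger_gap: 87.1
grip_force: 0.0
```

Run:
```python
from bench import r
from lib import *
st=r.state();c=wristcam(r.capture("wrist"),st);pickle.dump(c,open("w1.pkl","wb"));print(st["ee_pos"],st["tcp_rot"],abs(st["joint_vel"]).max())
im=cv2.convertScaleAbs(cv2.resize(c["frame"][:,:,::-1],(800,600),interpolation=cv2.INTER_CUBIC),alpha=1.4)
cv2.imwrite("pics/w1.png",im)
```

```text
[ 523.80216466 -228.00973083  226.15664982] [ 1.79962469e+02  9.06185465e-03 -9.00572024e+01] 1.8806428189294924
```

View pics/w1.png

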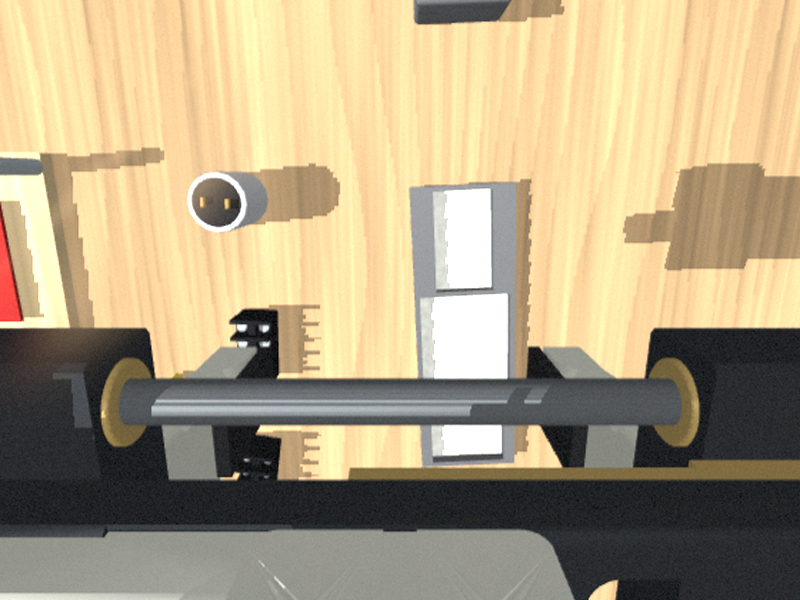

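The wrist view shows the can's top at (217,201) and tray3's corners at (411,186), (517,181), (423,467) and (516,462). The gripper hides everything below row 330.

>>> {"fn": "apply_moves", "kwargs": {
  "moves": [
    [[-1, -0.05, 0, 0, 87], [-1, -0.05, 0, 0, 87], [-1, -0.05, 0, 0, 87], [-1, -0.05, 0, 0, 87], [-1, -0.05, 0, 0, 87]]
  ]
}}

```text
time_s: 3.53
ee_pos: [528.7, -104.3, 226.7]
tcp_rot: [-180.0, -0.0, -90.2]
contact_force: [1.1, -0.1, -0.4]
finger_gap: 87.2
grip_force: 0.0
```

>>> {"fn": "apply_moves", "kwargs": {
  "moves": [
    [[-1, -0.05, 0, 0, 87], [-1, -0.05, 0, 0, 87], [-1, -0.05, 0, 0, 87], [-1, -0.05, 0, 0, 87], [-1, -0.05, 0, 0, 87]]
  ]
}}

```text
time_s: 3.95
ee_pos: [535.4, 20.8, 226.8]
tcp_rot: [-180.0, 0.0, -90.2]
contact_force: [0.2, -0.7, -0.2]
finger_gap: 86.6
grip_force: 0.0
```

>>> {"fn": "apply_moves", "kwargs": {
  "moves": [
    [[-1, -0.05, 0, 0, 87], [-1, -0.05, 0, 0, 87], [-0.7, -0.05, 0, 0, 87], [0, 0, 0, 0, 87], [0, 0, 0, 0, 87]]
  ]
}}

```text
time_s: 4.37
ee_pos: [539.4, 88.0, 226.5]
tcp_rot: [180.0, -0.0, -90.1]
contact_force: [-0.6, 1.1, -0.7]
finger_gap: 87.0
grip_force: 0.0
```

```bash
cat > snap.py <<'E'
import sys
from bench import r
from lib import *
n=sys.argv[1]
st=r.state();c=wristcam(r.capture("wrist"),st);pickle.dump(c,open(n+".pkl","wb"));print(st["ee_pos"],st["tcp_rot"],abs(st["joint_vel"]).max())
im=cv2.convertScaleAbs(cv2.resize(c["frame"][:,:,::-1],(800,600),interpolation=cv2.INTER_CUBIC),alpha=1.4)
cv2.imwrite(f"pics/{n}.png",im)
E
python3 snap.py w2
```

```text
[539.4105061   87.97008834 226.52274094] [ 1.79986356e+02 -7.10921742e-03 -9.00841018e+01] 1.2924814996800345
```

>>> {"fn": "apply_moves", "kwargs": {
  "moves": [
    [[-1, -0.05, 0, 0, 87], [-1, -0.05, 0, 0, 87], [-1, -0.05, 0, 0, 87], [-1, -0.05, 0, 0, 87], [-1, -0.05, 0, 0, 87]]
  ]
}}

```text
time_s: 4.83
ee_pos: [546.1, 212.6, 226.8]
tcp_rot: [-180.0, 0.0, -90.2]
contact_force: [0.1, -1.2, -0.2]
finger_gap: 87.5
grip_force: 0.0
```

>>> {"fn": "apply_moves", "kwargs": {
  "moves": [
    [[-1, -0.05, 0, 0, 87], [-1, -0.05, 0, 0, 87], [-1, -0.05, 0, 0, 87], [-1, -0.05, 0, 0, 87], [-1, -0.05, 0, 0, 87]]
  ]
}}

```text
time_s: 5.25
ee_pos: [552.8, 337.7, 226.7]
tcp_rot: [180.0, -0.0, -90.2]
contact_force: [1.4, -0.2, -0.5]
finger_gap: 86.6
grip_force: 0.0
```

>>> {"fn": "apply_moves", "kwargs": {
  "moves": [
    [[-1, -0.05, 0, 0, 87], [0, 0, 0, 0, 87], [0, 0, 0, 0, 87]]
  ]
}}

```text
time_s: 5.5
ee_pos: [553.9, 362.7, 225.9]
tcp_rot: [180.0, -0.0, -90.1]
contact_force: [-1.0, -0.4, -0.4]
finger_gap: 87.0
grip_force: 0.0
```

```bash
python3 snap.py w3
```

```text
[553.89320195 362.74130053 225.89994481] [ 1.79956813e+02 -4.96653287e-02 -9.00814103e+01] 1.2158212575644265
```

View pics/w2.png

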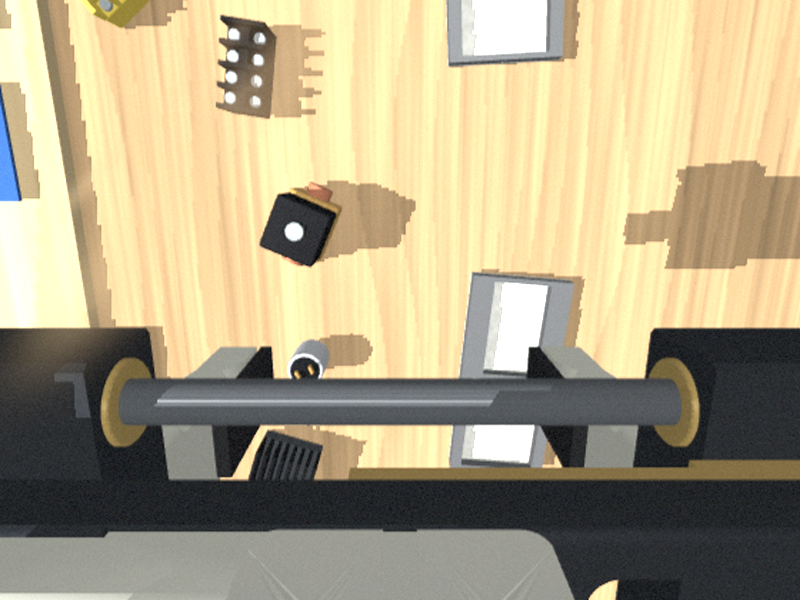

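View pics/w3.png

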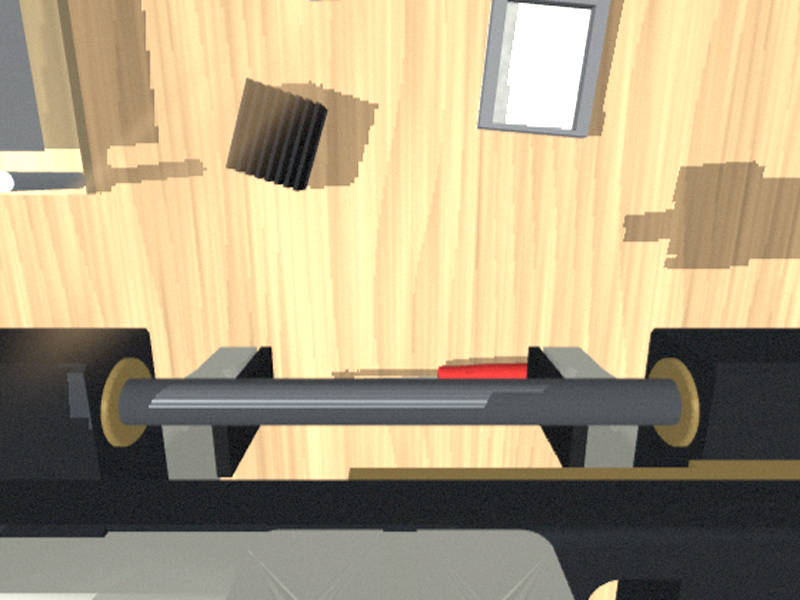

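w2 shows the valve coil's corners at (261,246), (287,190), (338,210) and (313,265), block B at (245,65), and the slim end of tray2 at (472,272) and (572,282). w3 shows the driver's top corners at (247,79), (327,104), (305,191) and (227,167), and the far end of tray2 at (478,128) and (587,137).

```bash
cat > m2.py <<'E'
from lib import *
W=[None]+[pickle.load(open(f"w{i}.pkl","rb")) for i in(1,2,3)]
d=pickle.load(open("d0.pkl","rb"));S,D=d["scene"],d["side"]
def o(k,M,u):return W[k],M,[(a*.7-.15,b*.7-.15) for a,b in u]
pr=lambda n,r:print(n,np.round([*r[0][:2],np.degrees(r[0][2])],1),"res",round(r[1],2))
pr("tray3",ptfit([o(1,[(39,-116,14),(-39,-116,14),(39,116,14),(-39,116,14)],[(411,186),(517,181),(423,467),(516,462)])],[470,-168,0]))
pr("tray2",ptfit([o(3,[(39,84,14),(-39,84,14)],[(478,128),(587,137)]),o(2,[(39,-84,14),(-39,-84,14)],[(472,272),(572,282)])],[450,185,0]))
pr("cap",ptfit([o(1,[(0,0,55)],[(217,201)])],[640,-270,0]))
pr("driver",ptfit([o(3,[(25,-30,36),(-25,-30,36),(-25,30,36),(25,30,36)],[(247,79),(327,104),(305,191),(227,167)])],[640,270,-.3]))
pr("valve",ptfit([o(2,[(19,19,58),(19,-19,58),(-19,-19,58),(-19,19,58)],[(261,246),(287,190),(338,210),(313,265)])],[610,50,-.3]))
m=darkmask(W[2],(245*.7,65*.7),130,rad=42,close=7)
print("blockB",m.sum()/16,np.round(maskfit([(W[2],m)],box(28,56,34),[644,-48])[0],2))
E
python3 m2.py
```

```text
tray3 [ 470.7 -173.5    3. ] res 0.62
tray2 [452.4 181.8  -4.6] res 2.11
cap [ 642.9 -278.6    0. ] res 0.0
driver [636.2 270.4 -18. ] res 3.05
valve [605.1  54.7 -24.2] res 3.08
blockB 2338.0 [ -0.88 643.74 -48.86  -8.66]
```

>>> {"fn": "apply_moves", "kwargs": {
  "moves": [
    [[0.92, -0.83, 0, 0, 87], [0.92, -0.83, 0, 0, 87], [0.92, -0.83, 0, 0, 87], [0.92, -0.83, 0, 0, 87], [0, 0, 0, 1, 87]]
  ]
}}

```text
time_s: 5.97
ee_pos: [639.3, 265.2, 226.6]
tcp_rot: [-180.0, -0.1, -96.2]
contact_force: [-0.8, 0.3, 0.3]
finger_gap: 87.0
grip_force: 0.0
```

>>> {"fn": "apply_moves", "kwargs": {
  "moves": [
    [[0, 0, 1, 1, 87], [0, 0, 1, 1, 87], [0, 0, 1, 0, 87], [0, 0, 1, 0, 87], [0, 0, 1, 0, 87]]
  ]
}}

```text
time_s: 6.38
ee_pos: [636.6, 269.0, 101.1]
tcp_rot: [-180.0, 0.0, -108.2]
contact_force: [-0.4, -0.2, 0.4]
finger_gap: 87.1
grip_force: 0.0
```

>>> {"fn": "apply_moves", "kwargs": {
  "moves": [
    [[0, 0, 1, 0, 87], [0, 0, 0, 0, 87], [0, 0, 0, 0, 87]]
  ]
}}

```text
time_s: 6.63
ee_pos: [636.1, 269.1, 76.0]
tcp_rot: [179.9, -0.1, -108.1]
contact_force: [0.8, 0.6, 1.0]
finger_gap: 87.0
grip_force: 0.0
```

```bash
cat > go.py <<'E'
# usage: go.py x y z yaw -> world target; prints tool-unit shifts in present frame and turn (world frames, tool down)
import sys
from bench import r
from lib import *
x,y,z,w=map(float,sys.argv[1:5]);s=r.state();p=s["ee_pos"];a=np.radians(s["tcp_rot"][2])
dx,dy=x-p[0],y-p[1]
def f(a):return round((dx*np.cos(a)+dy*np.sin(a))/25,2),round((dx*np.sin(a)-dy*np.cos(a))/25,2)
t=(w-s["tcp_rot"][2]+180)%360-180
print("pose",np.round(p,1),np.round(s["tcp_rot"],1),"xy now",f(a),"xy after turn",f(np.radians(w)),"z",round((p[2]-z)/25,2),"turn",round(-t/6,2))
E
python3 go.py 637 270 16 -108.5
```

```text
pose [636.1 269.1  76. ] [ 1.799e+02 -1.000e-01 -1.081e+02] xy now (np.float64(-0.05), np.float64(-0.02)) xy after turn (np.float64(-0.05), np.float64(-0.02)) z 2.4 turn 0.06
```

>>> {"fn": "apply_moves", "kwargs": {
  "moves": [
    [[0, 0, 0.8, 0, 87], [0, 0, 0.8, 0, 87], [0, 0, 0.8, 0, 87], [0, 0, 0, 0, 87], [0, 0, 0, 0, 40]]
  ],
  "force": 30
}}

```text
time_s: 7.05
ee_pos: [637.1, 270.8, 18.0]
tcp_rot: [-180.0, 0.0, -108.1]
contact_force: [0.5, 0.5, 0.9]
finger_gap: 84.2
grip_force: 0.0
```

>>> {"fn": "apply_moves", "kwargs": {
  "moves": [
    [[0, 0, 0, 0, 40], [0, 0, 0, 0, 40], [0, 0, 0, 0, 40], [0, 0, 0, 0, 40], [0, 0, 0, 0, 40]]
  ]
}}

```text
time_s: 7.47
ee_pos: [637.1, 271.4, 17.5]
tcp_rot: [-179.9, 0.1, -108.0]
contact_force: [1.9, -1.4, 1.1]
finger_gap: 52.4
grip_force: 0.8
```

>>> {"fn": "apply_moves", "kwargs": {
  "moves": [
    [[0, 0, 0, 0, 40], [0, 0, 0, 0, 40], [0, 0, 0, 0, 40]]
  ]
}}

```text
time_s: 7.72
ee_pos: [637.2, 271.5, 17.5]
tcp_rot: [-179.9, 0.1, -108.0]
contact_force: [0.4, -0.2, 5.9]
finger_gap: 49.7
grip_force: 30.0
```

>>> {"fn": "apply_moves", "kwargs": {
  "moves": [
    [[0, 0, -0.5, 0, 40], [0, 0, -1, -0.88, 40], [0, 0, -1, -0.88, 40], [0, 0, -1, -0.88, 40], [0, 0, -0.5, -0.88, 40]]
  ]
}}

```text
time_s: 8.13
ee_pos: [637.3, 271.6, 120.3]
tcp_rot: [-179.9, 0.1, -86.6]
contact_force: [0.2, 0.2, -1.5]
finger_gap: 49.6
grip_force: 30.0
```

>>> {"fn": "apply_moves", "kwargs": {
  "moves": [
    [[0.5, 0.2, 0, 0, 40], [0.94, 0.42, 0, 0, 40], [0.94, 0.42, 0, 0, 40], [0.94, 0.42, 0, 0, 40], [0.94, 0.42, 0, 0, 40]]
  ]
}}

```text
time_s: 8.55
ee_pos: [593.6, 160.7, 115.9]
tcp_rot: [179.9, -0.0, -87.0]
contact_force: [-0.4, 0.5, -1.2]
finger_gap: 49.4
grip_force: 30.0
```

>>> {"fn": "apply_moves", "kwargs": {
  "moves": [
    [[0.94, 0.42, 0, 0, 40], [0.94, 0.42, 0, 0, 40], [0.94, 0.42, 0, 0, 40], [0.94, 0.42, 0, 0, 40], [0.94, 0.42, 0, 0, 40]]
  ]
}}

```text
time_s: 8.97
ee_pos: [547.4, 40.5, 116.1]
tcp_rot: [179.9, -0.0, -87.0]
contact_force: [0.2, -0.3, -1.6]
finger_gap: 49.8
grip_force: 30.0
```

>>> {"fn": "apply_moves", "kwargs": {
  "moves": [
    [[0.94, 0.42, 0, 0, 40], [0.94, 0.42, 0, 0, 40], [0.94, 0.42, 0, 0, 40], [0.94, 0.42, 0, 0, 40], [0.94, 0.42, 0, 0, 40]]
  ]
}}

```text
time_s: 9.38
ee_pos: [501.2, -79.3, 116.2]
tcp_rot: [179.9, 0.0, -87.0]
contact_force: [-0.8, -0.1, -1.6]
finger_gap: 50.0
grip_force: 30.0
```

>>> {"fn": "apply_moves", "kwargs": {
  "moves": [
    [[0.94, 0.42, 0, 0, 40], [0.94, 0.42, 0, 0, 40], [0.94, 0.42, 0, 0, 40], [0, 0, 0, 0, 40], [0, 0, 0, 0, 40]]
  ]
}}

```text
time_s: 9.8
ee_pos: [473.8, -151.2, 116.2]
tcp_rot: [179.9, 0.0, -87.1]
contact_force: [-0.2, 0.0, -1.4]
finger_gap: 49.9
grip_force: 30.0
```

```bash
python3 go.py 470.3 -164.5 22 -87; python3 snap.py w4
```

```text
pose [ 473.8 -151.2  116.2] [179.9   0.  -87.1] xy now (np.float64(0.52), np.float64(0.16)) xy after turn (np.float64(0.52), np.float64(0.17)) z 3.77 turn -0.02
[ 473.75395791 -151.20440074  116.24041984] [ 1.79923150e+02  2.23769613e-02 -8.71448740e+01] 1.8394368851380334
```

View pics/w4.png

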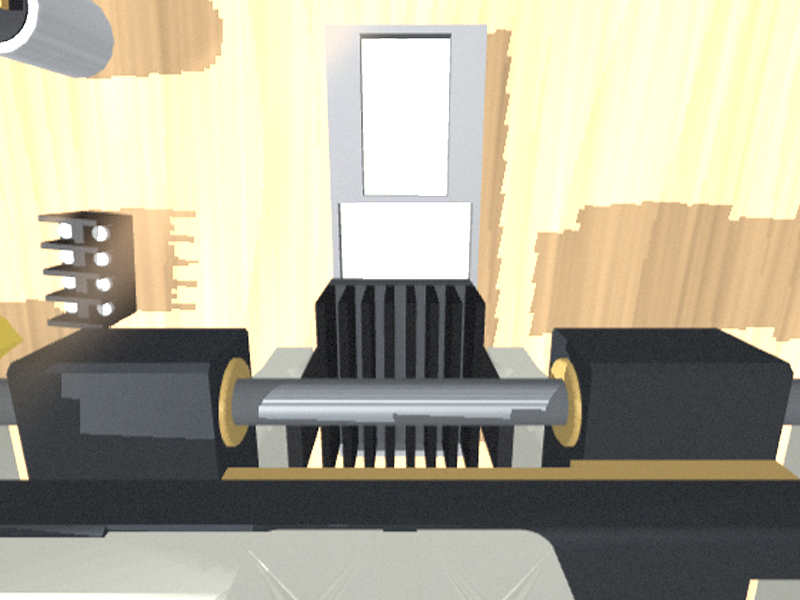

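w4 shows tray3's near end at (326,26) and (487,24), with the slim pocket from (361,36) to (448,195) and the large pocket's edge at row 203. Block A is at (85,265), and the held driver's front edge runs along row 282.

```bash
cat > m3.py <<'E'
from lib import *
W={i:pickle.load(open(f"w{i}.pkl","rb")) for i in(1,2,3,4)}
def o(k,M,u):return W[k],M,[(a*.7-.15,b*.7-.15) for a,b in u]
pr=lambda n,r:print(n,np.round([*r[0][:2],np.degrees(r[0][2])],1),"res",round(r[1],2))
A=o(4,[(39,-116,14),(-39,-116,14),(35,-32,14),(-35,-32,14)],[(326,26),(487,24),(341,203),(471,203)])
pr("tray3 w4",ptfit([A],[470,-168,0]))
pr("tray3 both",ptfit([A,o(1,[(39,-116,14),(-39,-116,14),(39,116,14),(-39,116,14)],[(411,186),(517,181),(423,467),(516,462)])],[470,-168,0]))
pr("driver top",ptfit([o(4,[(25,-30,134.7),(-25,-30,134.7)],[(333,282),(477,282)])],[473,-150,0]))
m=darkmask(W[4],(100*.7,265*.7),140,rad=46,close=9)
print("blockA",m.sum()/16,np.round(maskfit([(W[4],m)],box(28,56,34),[636,-162])[:2],2))
c=W[1]
# reverse: pixel of block A hull if seen in w4
print(proj(W[4],world([636,-162,0],box(28,56,34)))/.7)
E
python3 m3.py
```

```text
tray3 w4 [ 470.6 -171.8    3.3] res 2.45
tray3 both [ 470.8 -172.3    3. ] res 2.49
driver top [ 472.2 -158.7    2.9] res 11.22
blockA 4141.0 [[  -0.79  635.84 -162.78   -2.01]
 [  -0.79  635.86 -162.52   -1.6 ]]
[[131.7070931  214.02775249]
 [ 94.46589575 219.54060237]
 [139.82875201 312.48994632]
 [105.71095256 330.67084424]
 [ 80.11924973 211.41123633]
 [ 35.61301569 216.5675871 ]
 [ 90.76860015 310.13410069]
 [ 50.12525473 328.03195393]]
```

```bash
python3 - <<'E'
exec(open("m3.py").read().split("A=o(")[0])
pr("drv",ptfit([o(4,[(25,-30,134.7),(-25,-30,134.7),(25,-30,98.7),(-25,-30,98.7)],[(316,302),(485,300),(333,281),(475,281)])],[473,-150,0]))
E
python3 go.py 470.4 -164 22 -87
```

```text
drv [ 472.6 -152.5    3.5] res 2.93
pose [ 474.4 -150.6  116.4] [180.    0.  -87.1] xy now (np.float64(0.53), np.float64(0.19)) xy after turn (np.float64(0.53), np.float64(0.19)) z 3.77 turn -0.01
```

>>> {"fn": "apply_moves", "kwargs": {
  "moves": [
    [[0.53, 0.17, 0, 0, 40], [0, 0, 1, 0, 40], [0, 0, 1, 0, 40], [0, 0, 1, 0, 40], [0, 0, 0.5, 0, 40]]
  ]
}}

```text
time_s: 10.27
ee_pos: [470.3, -162.8, 26.5]
tcp_rot: [179.8, 0.0, -86.9]
contact_force: [-0.1, 0.5, -1.2]
finger_gap: 50.0
grip_force: 30.0
```

>>> {"fn": "apply_moves", "kwargs": {
  "moves": [
    [[0, 0, 0.1, 0, 40], [0, 0, 0.1, 0, 40], [0, 0, 0.05, 0, 40], [0, 0, 0, 0, 40]]
  ]
}}

```text
time_s: 10.6
ee_pos: [472.6, -163.3, 23.5]
tcp_rot: [-179.9, -0.0, -86.9]
contact_force: [0.2, -0.2, -1.4]
finger_gap: 49.6
grip_force: 30.0
```

>>> {"fn": "apply_moves", "kwargs": {
  "moves": [
    [[0, 0, 0.05, 0, 40], [0, 0, 0.04, 0, 40], [0, 0, 0, 0, 40]]
  ]
}}

```text
time_s: 10.85
ee_pos: [472.6, -163.5, 21.4]
tcp_rot: [-179.9, -0.0, -86.9]
contact_force: [-1.5, 0.7, 3.3]
finger_gap: 49.7
grip_force: 30.0
```

>>> {"fn": "apply_moves", "kwargs": {
  "moves": [
    [[0, 0, 0, 0, 60], [0, 0, 0, 0, 60], [0, 0, 0, 0, 62], [0, 0, 0, 0, 62], [0, 0, 0, 0, 62]]
  ]
}}

```text
time_s: 11.27
ee_pos: [471.8, -163.6, 20.6]
tcp_rot: [180.0, -0.0, -86.9]
contact_force: [0.4, 0.4, 1.6]
finger_gap: 61.6
grip_force: 0.0
```

>>> {"fn": "apply_moves", "kwargs": {
  "moves": [
    [[0, 0, -0.5, 0, 62], [0, 0, -1, 0, 62], [0, 0, -1, 0, 87], [0, 0, -1, 0, 87], [0, 0, -0.6, 0, 87]]
  ]
}}

```text
time_s: 11.68
ee_pos: [472.7, -163.7, 125.6]
tcp_rot: [-179.9, -0.0, -86.9]
contact_force: [0.8, 0.0, 0.1]
finger_gap: 76.6
grip_force: 0.0
```

>>> {"fn": "apply_moves", "kwargs": {
  "moves": [
    [[0.7, -0.94, 0, 0, 87], [0.7, -0.94, 0, 0, 87], [0.7, -0.94, 0, 0, 87], [0.7, -0.94, 0, 0, 87], [0.7, -0.94, 0, 0, 87]]
  ]
}}

```text
time_s: 12.1
ee_pos: [594.8, -245.5, 122.9]
tcp_rot: [180.0, 0.0, -86.9]
contact_force: [0.3, 0.2, 1.4]
finger_gap: 86.7
grip_force: 0.0
```

>>> {"fn": "apply_moves", "kwargs": {
  "moves": [
    [[0.7, -0.94, 0, 0, 87], [0.7, -0.94, 0, 0, 87], [0, 0, 0, 0, 87], [0, 0, 0, 0, 87]]
  ]
}}

```text
time_s: 12.43
ee_pos: [643.0, -277.9, 121.4]
tcp_rot: [179.9, 0.0, -87.0]
contact_force: [0.5, -0.6, 0.4]
finger_gap: 87.2
grip_force: 0.0
```

```bash
python3 go.py 643 -278 25 -87
```

```text
pose [ 643.  -277.9  121.4] [179.9   0.  -87. ] xy now (np.float64(0.01), np.float64(0.0)) xy after turn (np.float64(0.01), np.float64(0.0)) z 3.86 turn 0.0
```

>>> {"fn": "apply_moves", "kwargs": {
  "moves": [
    [[0, 0, 1, 0, 87], [0, 0, 1, 0, 87], [0, 0, 1, 0, 87], [0, 0, 0.85, 0, 87], [0, 0, 0, 0, 30]]
  ]
}}

```text
time_s: 12.85
ee_pos: [638.7, -275.7, 22.0]
tcp_rot: [179.6, 0.2, -87.0]
contact_force: [-0.5, 1.3, -1.6]
finger_gap: 84.4
grip_force: 0.0
```

>>> {"fn": "apply_moves", "kwargs": {
  "moves": [
    [[0, 0, 0, 0, 30], [0, 0, 0, 0, 30], [0, 0, 0, 0, 30], [0, 0, 0, 0, 30], [0, 0, 0, 0, 30]]
  ]
}}

```text
time_s: 13.27
ee_pos: [643.3, -277.2, 28.3]
tcp_rot: [-179.9, -0.0, -86.9]
contact_force: [0.2, 0.1, -0.3]
finger_gap: 52.3
grip_force: 0.0
```

>>> {"fn": "apply_moves", "kwargs": {
  "moves": [
    [[0, 0, 0, 0, 30], [0, 0, 0, 0, 30], [0, 0, 0, 0, 30], [0, 0, 0, 0, 30], [0, 0, 0, 0, 30]]
  ]
}}

```text
time_s: 13.68
ee_pos: [643.1, -277.2, 27.5]
tcp_rot: [-180.0, -0.0, -86.9]
contact_force: [-0.9, 1.0, 4.8]
finger_gap: 39.4
grip_force: 30.0
```

```bash
python3 go.py 466.5 -90.1 121 -87
```

```text
pose [ 643.1 -277.2   27.5] [-180.    -0.   -86.9] xy now (np.float64(-7.85), np.float64(6.65)) xy after turn (np.float64(-7.84), np.float64(6.66)) z -3.74 turn 0.01
```

>>> {"fn": "apply_moves", "kwargs": {
  "moves": [
    [[0, 0, -0.5, 0, 30], [0, 0, -1, 0, 30], [0, 0, -1, 0, 30], [0, 0, -0.8, 0, 30], [0, 0, -0.4, 0, 30]]
  ]
}}

```text
time_s: 14.1
ee_pos: [643.7, -277.5, 122.8]
tcp_rot: [-179.8, -0.1, -86.9]
contact_force: [0.1, -0.1, -0.4]
finger_gap: 39.7
grip_force: 30.0
```

>>> {"fn": "apply_moves", "kwargs": {
  "moves": [
    [[-0.5, 0.4, 0, 0, 30], [-0.9, 0.77, 0, 0, 30], [-0.9, 0.77, 0, 0, 30], [-0.9, 0.77, 0, 0, 30], [-0.9, 0.77, 0, 0, 30]]
  ]
}}

```text
time_s: 14.52
ee_pos: [548.5, -178.6, 118.6]
tcp_rot: [179.9, 0.0, -87.0]
contact_force: [1.0, 0.8, -1.8]
finger_gap: 39.2
grip_force: 30.0
```

>>> {"fn": "apply_moves", "kwargs": {
  "moves": [
    [[-0.9, 0.77, 0, 0, 30], [-0.9, 0.77, 0, 0, 30], [-0.9, 0.77, 0, 0, 30], [-0.9, 0.77, 0, 0, 30], [0, 0, 0, 0, 30]]
  ]
}}

```text
time_s: 14.93
ee_pos: [464.3, -91.7, 119.0]
tcp_rot: [179.9, 0.1, -86.9]
contact_force: [0.2, 1.0, -1.9]
finger_gap: 39.4
grip_force: 30.0
```

>>> {"fn": "apply_moves", "kwargs": {
  "moves": [
    [[0, 0, 0, 0, 30], [0, 0, 0, 0, 30]]
  ]
}}

```text
time_s: 15.1
ee_pos: [468.8, -93.5, 119.5]
tcp_rot: [-180.0, -0.0, -86.9]
contact_force: [0.8, 0.0, -1.1]
finger_gap: 39.5
grip_force: 30.0
```

```bash
python3 go.py 466.4 -90.2 34 -87
```

```text
pose [468.8 -93.5 119.5] [-180.    -0.   -86.9] xy now (np.float64(-0.14), np.float64(0.09)) xy after turn (np.float64(-0.14), np.float64(0.09)) z 3.42 turn 0.02
```

>>> {"fn": "apply_moves", "kwargs": {
  "moves": [
    [[-0.14, 0.09, 0.5, 0, 30], [0, 0, 1, 0, 30], [0, 0, 1, 0, 30], [0, 0, 0.6, 0, 30], [0, 0, 0.25, 0, 30]]
  ]
}}

```text
time_s: 15.52
ee_pos: [465.1, -91.1, 33.1]
tcp_rot: [179.8, -0.0, -87.0]
contact_force: [-0.3, -0.3, -1.7]
finger_gap: 39.2
grip_force: 30.0
```

>>> {"fn": "apply_moves", "kwargs": {
  "moves": [
    [[0, 0, 0, 0, 30], [0, 0, 0.05, 0, 30], [0, 0, 0.05, 0, 30], [0, 0, 0, 0, 30]]
  ]
}}

```text
time_s: 15.85
ee_pos: [466.9, -90.3, 33.8]
tcp_rot: [-179.9, 0.0, -86.9]
contact_force: [-0.2, 0.3, -0.4]
finger_gap: 39.6
grip_force: 30.0
```

>>> {"fn": "apply_moves", "kwargs": {
  "moves": [
    [[0, 0, 0.05, 0, 30], [0, 0, 0.04, 0, 30], [0, 0, 0, 0, 30], [0, 0, 0, 0, 30]]
  ]
}}

```text
time_s: 16.18
ee_pos: [466.7, -90.2, 31.4]
tcp_rot: [-179.9, 0.0, -86.9]
contact_force: [-0.4, 0.3, 4.7]
finger_gap: 39.6
grip_force: 30.0
```

>>> {"fn": "apply_moves", "kwargs": {
  "moves": [
    [[0, 0, 0, 0, 56], [0, 0, 0, 0, 60], [0, 0, 0, 0, 60], [0, 0, 0, 0, 60], [0, 0, 0, 0, 60]]
  ]
}}

```text
time_s: 16.6
ee_pos: [466.1, -90.3, 30.7]
tcp_rot: [180.0, -0.0, -86.9]
contact_force: [-0.0, 0.1, 0.4]
finger_gap: 59.4
grip_force: 0.0
```

>>> {"fn": "apply_moves", "kwargs": {
  "moves": [
    [[0, 0, -0.5, 0, 60], [0, 0, -1, 0, 60], [0, 0, -1, 0, 70], [0, 0, -1, 0, 87], [0, 0, 0, 0, 87]]
  ]
}}

```text
time_s: 17.02
ee_pos: [469.0, -90.1, 122.8]
tcp_rot: [-179.6, -0.0, -86.9]
contact_force: [0.9, -0.4, -0.8]
finger_gap: 74.7
grip_force: 0.0
```

```bash
python3 go.py 636 -162.5 18 -91.5
```

```text
pose [469.  -90.1 122.8] [-179.6   -0.   -86.9] xy now (np.float64(3.26), np.float64(-6.51)) xy after turn (np.float64(2.72), np.float64(-6.75)) z 4.19 turn 0.77
```

>>> {"fn": "apply_moves", "kwargs": {
  "moves": [
    [[0.4, -0.85, 0, 0.5, 60], [0.36, -0.94, 0, 0, 60], [0.36, -0.94, 0, 0, 60], [0.36, -0.94, 0, 0, 60], [0.36, -0.94, 0, 0, 60]]
  ]
}}

```text
time_s: 17.43
ee_pos: [582.9, -135.5, 118.0]
tcp_rot: [180.0, 0.0, -89.9]
contact_force: [0.5, 0.3, -0.2]
finger_gap: 60.4
grip_force: 0.0
```

>>> {"fn": "apply_moves", "kwargs": {
  "moves": [
    [[0.36, -0.94, 0, 0, 60], [0.36, -0.94, 0, 0, 60], [0.2, -0.2, 0, 0, 60], [0, 0, 0, 0, 60], [0, 0, 0, 0, 60]]
  ]
}}

```text
time_s: 17.85
ee_pos: [633.3, -158.0, 117.3]
tcp_rot: [179.9, 0.0, -90.0]
contact_force: [-0.0, 0.3, 0.6]
finger_gap: 60.0
grip_force: 0.0
```

```bash
python3 go.py 636 -162.5 18 -90
python3 - <<'E'
from lib import *
d=pickle.load(open("d0.pkl","rb"))
for k in [((118,447),(325,258))]:
    a,b=k
    print(ptfit([(d["scene"],[(0,0,17)],[(180+a[0]/4,115+a[1]/4)]),(d["side"],[(0,0,17)],[(180+b[0]/4,120+b[1]/4)])],[650,0,0]))
E
```

```text
pose [ 633.3 -158.   117.3] [179.9   0.  -90. ] xy now (np.float64(0.18), np.float64(-0.11)) xy after turn (np.float64(0.18), np.float64(-0.11)) z 3.97 turn 0.0
(array([ 720.93579267, -105.30450922,    0.        ]), np.float64(1.4384495998868658))
```

>>> {"fn": "apply_moves", "kwargs": {
  "moves": [
    [[0.18, -0.11, 0.5, 0, 60], [0, 0, 1, 0, 60], [0, 0, 1, 0, 60], [0, 0, 1, 0, 60], [0, 0, 0.5, 0, 60]]
  ]
}}

```text
time_s: 18.27
ee_pos: [634.0, -162.0, 15.1]
tcp_rot: [179.8, 0.0, -89.9]
contact_force: [-0.1, -0.5, -0.4]
finger_gap: 60.3
grip_force: 0.0
```

>>> {"fn": "apply_moves", "kwargs": {
  "moves": [
    [[0, 0, 0, 0, 60], [0, 0, 0, 0, 18], [0, 0, 0, 0, 18], [0, 0, 0, 0, 18], [0, 0, 0, 0, 18]]
  ]
}}

```text
time_s: 18.68
ee_pos: [637.7, -162.4, 19.9]
tcp_rot: [-179.9, -0.0, -89.9]
contact_force: [-0.5, -0.1, -0.4]
finger_gap: 38.8
grip_force: 0.0
```

>>> {"fn": "apply_moves", "kwargs": {
  "moves": [
    [[0, 0, 0, 0, 18], [0, 0, 0, 0, 18], [0, 0, 0, 0, 18], [0, 0, 0, 0, 18]]
  ]
}}

```text
time_s: 19.02
ee_pos: [637.3, -162.4, 19.3]
tcp_rot: [-179.9, -0.0, -89.9]
contact_force: [-1.4, 1.0, 6.2]
finger_gap: 27.6
grip_force: 29.7
```

```bash
python3 go.py 474.8 -246 121 -87
```

```text
pose [ 637.3 -162.4   19.3] [-179.9   -0.   -89.9] xy now (np.float64(3.33), np.float64(6.5)) xy after turn (np.float64(3.0), np.float64(6.66)) z -4.07 turn -0.49
```

>>> {"fn": "apply_moves", "kwargs": {
  "moves": [
    [[0, 0, -0.5, 0, 18], [0, 0, -1, -0.5, 18], [0, 0, -1, 0, 18], [0, 0, -1, 0, 18], [0, 0, -0.5, 0, 18]]
  ]
}}

```text
time_s: 19.43
ee_pos: [638.1, -162.7, 122.5]
tcp_rot: [-179.8, -0.0, -86.9]
contact_force: [-0.1, -0.0, -0.7]
finger_gap: 28.4
grip_force: 29.7
```

>>> {"fn": "apply_moves", "kwargs": {
  "moves": [
    [[0.4, 0.85, 0, 0, 18], [0.4, 0.9, 0, 0, 18], [0.4, 0.9, 0, 0, 18], [0.4, 0.9, 0, 0, 18], [0.4, 0.9, 0, 0, 18]]
  ]
}}

```text
time_s: 19.85
ee_pos: [527.2, -218.7, 119.0]
tcp_rot: [-180.0, -0.0, -86.9]
contact_force: [0.1, 0.1, 0.0]
finger_gap: 27.8
grip_force: 29.7
```

>>> {"fn": "apply_moves", "kwargs": {
  "moves": [
    [[0.4, 0.9, 0, 0, 18], [0.4, 0.9, 0, 0, 18], [0.2, 0.4, 0, 0, 18], [0, 0, 0, 0, 18], [0, 0, 0, 0, 18]]
  ]
}}

```text
time_s: 20.27
ee_pos: [475.0, -246.6, 119.1]
tcp_rot: [-179.9, -0.0, -87.0]
contact_force: [1.0, -0.7, -0.4]
finger_gap: 27.7
grip_force: 29.7
```

```bash
python3 go.py 474.8 -246 25 -87; python3 snap.py w5
```

```text
pose [ 475.  -246.6  119.1] [-179.9   -0.   -87. ] xy now (np.float64(-0.02), np.float64(0.01)) xy after turn (np.float64(-0.02), np.float64(0.01)) z 3.76 turn 0.0
[ 474.96891867 -246.57418819  119.11242734] [-1.79931459e+02 -1.95963977e-02 -8.69747196e+01] 1.0747287728658599
```

View pics/w5.png

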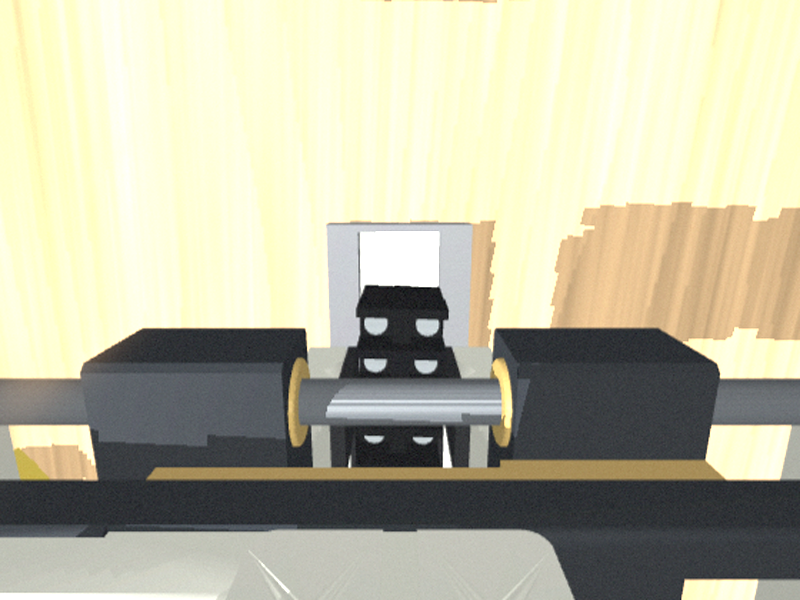

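The block is held square over the slim pocket, with its front edge near row 313 and the tray's end edge at row 224.

Run:
```python
from lib import *
w=pickle.load(open("w5.pkl","rb"));k=lambda u:[(a*.7-.15,b*.7-.15) for a,b in u]
print(ptfit([(w,[(39,-116,14),(-39,-116,14)],k([(328,224),(472,224)]))],[470,-172,.05]))
print(ptfit([(w,[(14,-28,133.8),(-14,-28,133.8),(14,-28,99.8),(-14,-28,99.8)],k([(355,315),(449,315),(364,288),(440,288)]))],[475,-246,.05]))
```

```text
(array([ 4.70779848e+02, -1.72734191e+02,  5.36346587e-02]), np.float64(1.3534905946456206))
(array([ 4.73946369e+02, -2.45302695e+02,  5.38462923e-02]), np.float64(0.6113768590889208))
```

>>> {"fn": "apply_moves", "kwargs": {
  "moves": [
    [[0, 0, 0.5, 0, 18], [0, 0, 1, 0, 18], [0, 0, 1, 0, 18], [0, 0, 0.8, 0, 18], [0, 0, 0.35, 0, 18]]
  ]
}}

```text
time_s: 20.73
ee_pos: [474.3, -245.5, 24.4]
tcp_rot: [179.8, 0.0, -86.9]
contact_force: [-0.7, -0.2, 0.1]
finger_gap: 28.1
grip_force: 29.7
```

>>> {"fn": "apply_moves", "kwargs": {
  "moves": [
    [[0, 0, 0, 0, 18], [0, 0, 0.05, 0, 18], [0, 0, 0.05, 0, 18], [0, 0, 0, 0, 18]]
  ]
}}

```text
time_s: 21.07
ee_pos: [475.7, -246.3, 25.5]
tcp_rot: [-179.9, -0.0, -86.9]
contact_force: [0.2, 0.4, -1.0]
finger_gap: 27.9
grip_force: 29.7
```

Now to seat and release the block, rise, and head for the valve.

>>> {"fn": "apply_moves", "kwargs": {
  "moves": [
    [[0, 0, 0.05, 0, 18], [0, 0, 0.04, 0, 18], [0, 0, 0, 0, 18], [0, 0, 0, 0, 18]]
  ]
}}

```text
time_s: 21.4
ee_pos: [475.4, -246.3, 23.2]
tcp_rot: [-179.9, -0.0, -86.9]
contact_force: [-1.0, 2.2, 6.2]
finger_gap: 28.0
grip_force: 29.7
```

>>> {"fn": "apply_moves", "kwargs": {
  "moves": [
    [[0, 0, 0, 0, 46], [0, 0, 0, 0, 46], [0, 0, 0, 0, 46], [0, 0, 0, 0, 46], [0, 0, 0, 0, 46]]
  ]
}}

```text
time_s: 21.82
ee_pos: [474.6, -246.2, 22.2]
tcp_rot: [180.0, 0.0, -86.9]
contact_force: [0.1, 0.8, -0.7]
finger_gap: 45.8
grip_force: 0.0
```

>>> {"fn": "apply_moves", "kwargs": {
  "moves": [
    [[0, 0, -0.5, 0, 46], [0, 0, -1, 0, 46], [0, 0, -1, 0, 60], [0, 0, -1, 0, 70], [0, 0, -1, 0, 70]]
  ]
}}

```text
time_s: 22.23
ee_pos: [474.4, -246.2, 135.8]
tcp_rot: [180.0, 0.0, -86.9]
contact_force: [1.0, 0.5, 0.3]
finger_gap: 60.7
grip_force: 0.0
```

```bash
python3 go.py 605.5 55 125 -114.5
```

```text
pose [ 474.4 -246.2  135.8] [180.    0.  -86.9] xy now (np.float64(-11.75), np.float64(-5.88)) xy after turn (np.float64(-13.14), np.float64(0.23)) z 0.43 turn 4.59
```

>>> {"fn": "apply_moves", "kwargs": {
  "moves": [
    [[-0.5, -0.25, 0, 0, 70], [-0.98, -0.49, 0, 0, 70], [-0.98, -0.49, 0, 0, 70], [-0.98, -0.49, 0, 0, 70], [-0.98, -0.49, 0, 0, 70]]
  ]
}}

```text
time_s: 22.65
ee_pos: [524.2, -131.9, 134.9]
tcp_rot: [-180.0, 0.0, -87.0]
contact_force: [-0.0, -0.0, 0.0]
finger_gap: 70.2
grip_force: 0.0
```

>>> {"fn": "apply_moves", "kwargs": {
  "moves": [
    [[-0.98, -0.49, 0, 0, 70], [-0.98, -0.49, 0, 0, 70], [-0.98, -0.49, 0, 0, 70], [-0.98, -0.49, 0, 0, 70], [-0.98, -0.49, 0, 0, 70]]
  ]
}}

```text
time_s: 23.07
ee_pos: [578.8, -6.0, 134.7]
tcp_rot: [180.0, -0.0, -86.9]
contact_force: [0.6, 0.1, 0.7]
finger_gap: 70.0
grip_force: 0.0
```

>>> {"fn": "apply_moves", "kwargs": {
  "moves": [
    [[-0.98, -0.49, 0, 0, 70], [-0.98, -0.49, 0, 0, 70], [-0.5, -0.25, 0, 0, 70], [0, 0, 0, 0.92, 70], [0, 0, 0, 0.92, 70]]
  ]
}}

```text
time_s: 23.48
ee_pos: [606.0, 56.7, 134.3]
tcp_rot: [180.0, -0.0, -98.1]
contact_force: [-0.3, -0.7, 0.2]
finger_gap: 69.6
grip_force: 0.0
```

>>> {"fn": "apply_moves", "kwargs": {
  "moves": [
    [[0, 0, 0, 0.92, 70], [0, 0, 0, 0.92, 70], [0, 0, 0, 0.92, 70], [0, 0, 0, 0, 70]]
  ]
}}

```text
time_s: 23.82
ee_pos: [605.7, 55.5, 134.6]
tcp_rot: [180.0, -0.0, -114.8]
contact_force: [0.5, -0.2, 0.1]
finger_gap: 69.8
grip_force: 0.0
```

```bash
python3 go.py 605.5 55 33 -114.5
```

```text
pose [605.7  55.5 134.6] [ 180.    -0.  -114.8] xy now (np.float64(0.02), np.float64(-0.0)) xy after turn (np.float64(0.02), np.float64(-0.0)) z 4.06 turn -0.05
```

>>> {"fn": "apply_moves", "kwargs": {
  "moves": [
    [[0, 0, 0.6, 0, 70], [0, 0, 1, 0, 70], [0, 0, 1, 0, 70], [0, 0, 0.9, 0, 70], [0, 0, 0.5, 0, 70]]
  ]
}}

```text
time_s: 24.23
ee_pos: [604.4, 55.0, 32.1]
tcp_rot: [179.9, -0.1, -114.4]
contact_force: [-0.5, -0.5, -0.4]
finger_gap: 70.0
grip_force: 0.0
```

>>> {"fn": "apply_moves", "kwargs": {
  "moves": [
    [[0, 0, 0.1, 0, 70], [0, 0, 0, 0, 30], [0, 0, 0, 0, 30], [0, 0, 0, 0, 30], [0, 0, 0, 0, 30]]
  ]
}}

```text
time_s: 24.65
ee_pos: [606.8, 56.0, 33.6]
tcp_rot: [-179.9, 0.1, -114.5]
contact_force: [0.3, 0.3, 0.7]
finger_gap: 49.0
grip_force: 0.0
```

>>> {"fn": "apply_moves", "kwargs": {
  "moves": [
    [[0, 0, 0, 0, 30], [0, 0, 0, 0, 30], [0, 0, 0, 0, 30], [0, 0, 0, 0, 30]]
  ]
}}

```text
time_s: 24.98
ee_pos: [606.6, 55.9, 33.2]
tcp_rot: [-179.9, 0.0, -114.5]
contact_force: [-0.1, -0.5, 6.4]
finger_gap: 37.8
grip_force: 30.0
```

```bash
python3 go.py 455.5 221.8 140 -94.6
```

```text
pose [606.6  55.9  33.2] [-179.9    0.  -114.5] xy now (np.float64(-3.53), np.float64(8.25)) xy after turn (np.float64(-6.13), np.float64(6.56)) z -4.27 turn -3.32
```

>>> {"fn": "apply_moves", "kwargs": {
  "moves": [
    [[0, 0, -0.5, 0, 30], [0, 0, -1, -0.83, 30], [0, 0, -1, -0.83, 30], [0, 0, -1, -0.83, 30], [0, 0, -0.7, -0.83, 30]]
  ]
}}

```text
time_s: 25.4
ee_pos: [606.1, 55.8, 139.2]
tcp_rot: [-180.0, 0.0, -94.4]
contact_force: [0.5, -0.5, -2.0]
finger_gap: 37.6
grip_force: 30.0
```

>>> {"fn": "apply_moves", "kwargs": {
  "moves": [
    [[-0.4, 0.42, 0, 0, 30], [-0.76, 0.82, 0, 0, 30], [-0.76, 0.82, 0, 0, 30], [-0.76, 0.82, 0, 0, 30], [-0.76, 0.82, 0, 0, 30]]
  ]
}}

```text
time_s: 25.82
ee_pos: [518.7, 149.4, 136.2]
tcp_rot: [179.9, -0.0, -94.7]
contact_force: [0.6, 0.6, -2.1]
finger_gap: 37.4
grip_force: 30.0
```

>>> {"fn": "apply_moves", "kwargs": {
  "moves": [
    [[-0.76, 0.82, 0, 0, 30], [-0.76, 0.82, 0, 0, 30], [-0.76, 0.82, 0, 0, 30], [-0.4, 0.4, 0, 0, 30], [0, 0, 0, 0, 30]]
  ]
}}

```text
time_s: 26.23
ee_pos: [452.3, 222.9, 136.6]
tcp_rot: [179.9, -0.0, -94.5]
contact_force: [-0.8, -0.3, -1.8]
finger_gap: 37.8
grip_force: 30.0
```

>>> {"fn": "apply_moves", "kwargs": {
  "moves": [
    [[0, 0, 0, 0, 30], [0, 0, 0, 0, 30]]
  ]
}}

```text
time_s: 26.4
ee_pos: [454.4, 221.2, 136.8]
tcp_rot: [180.0, -0.0, -94.6]
contact_force: [0.7, 0.2, -2.3]
finger_gap: 38.1
grip_force: 30.0
```

```bash
python3 go.py 455.2 222.2 40 -94.6; python3 snap.py w6
```

```text
pose [454.4 221.2 136.8] [180.   -0.  -94.6] xy now (np.float64(-0.04), np.float64(-0.03)) xy after turn (np.float64(-0.04), np.float64(-0.03)) z 3.87 turn -0.0
[454.37043811 221.17978298 136.8016742 ] [ 1.79957601e+02 -3.34437187e-02 -9.46182037e+01] 0.9878889076996389
```

View pics/w6.png

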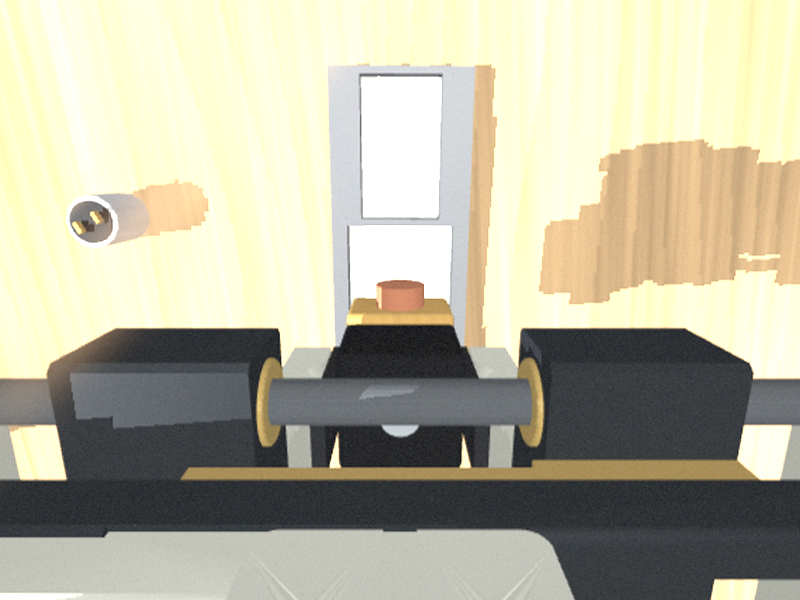

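The valve is held square over tray2. The tray's end corners are at (329,67) and (476,67), the wide pocket's edge is at row 226, and the brass front edges are at rows 300 to 322.

Run:
```python
from lib import *
w=pickle.load(open("w6.pkl","rb"));k=lambda u:[(a*.7-.15,b*.7-.15) for a,b in u]
print(ptfit([(w,[(39,-84,14),(-39,-84,14),(30,0,14),(-30,0,14)],k([(329,67),(476,67),(348,225),(453,225)]))],[452,182,-.08]))
print(ptfit([(w,[(19,-22,129.6),(-19,-22,129.6),(19,-22,103.6),(-19,-22,103.6)],k([(348,322),(453,322),(354,300),(447,300)]))],[455,221,-.08]))
```

```text
(array([ 4.50600639e+02,  1.82748176e+02, -8.88172491e-02]), np.float64(1.874932355426722))
(array([ 4.54321248e+02,  2.25049375e+02, -8.00909852e-02]), np.float64(1.690321013776611))
```

>>> {"fn": "apply_moves", "kwargs": {
  "moves": [
    [[0.08, 0, 0.5, 0, 30], [0, 0, 1, 0, 30], [0, 0, 1, 0, 30], [0, 0, 0.9, 0, 30], [0, 0, 0.4, 0, 30]]
  ]
}}

```text
time_s: 26.87
ee_pos: [453.7, 217.4, 39.5]
tcp_rot: [179.8, -0.2, -94.7]
contact_force: [-0.3, -1.3, -2.2]
finger_gap: 37.6
grip_force: 30.0
```

>>> {"fn": "apply_moves", "kwargs": {
  "moves": [
    [[0, 0, 0, 0, 30], [0, 0, 0.05, 0, 30], [0, 0, 0.05, 0, 30], [0, 0, 0, 0, 30]]
  ]
}}

```text
time_s: 27.2
ee_pos: [455.4, 219.9, 40.8]
tcp_rot: [-179.9, 0.1, -94.6]
contact_force: [-0.5, 0.0, -1.2]
finger_gap: 38.0
grip_force: 30.0
```

>>> {"fn": "apply_moves", "kwargs": {
  "moves": [
    [[0, 0, 0.05, 0, 30], [0, 0, 0.05, 0, 30], [0, 0, 0.03, 0, 30], [0, 0, 0, 0, 30]]
  ]
}}

```text
time_s: 27.53
ee_pos: [454.9, 219.7, 37.2]
tcp_rot: [-180.0, 0.0, -94.6]
contact_force: [-1.3, -0.6, 3.2]
finger_gap: 37.8
grip_force: 30.0
```

>>> {"fn": "apply_moves", "kwargs": {
  "moves": [
    [[0, 0, 0.03, 0, 30], [0, 0, 0, 0, 30]]
  ]
}}

```text
time_s: 27.7
ee_pos: [454.9, 219.7, 37.1]
tcp_rot: [-180.0, 0.0, -94.6]
contact_force: [-4.2, -1.0, 13.1]
finger_gap: 37.6
grip_force: 30.0
```

>>> {"fn": "apply_moves", "kwargs": {
  "moves": [
    [[0, 0, 0, 0, 56], [0, 0, 0, 0, 56], [0, 0, 0, 0, 56], [0, 0, 0, 0, 56], [0, 0, 0, 0, 56]]
  ]
}}

```text
time_s: 28.12
ee_pos: [454.7, 219.4, 35.7]
tcp_rot: [180.0, -0.0, -94.6]
contact_force: [-0.1, -0.1, 1.2]
finger_gap: 56.0
grip_force: 0.0
```

>>> {"fn": "apply_moves", "kwargs": {
  "moves": [
    [[0, 0, -0.5, 0, 56], [0, 0, -1, 0, 56], [0, 0, -1, 0, 60], [0, 0, -1, 0, 60], [0, 0, -0.5, 0, 60]]
  ]
}}

```text
time_s: 28.53
ee_pos: [455.7, 220.2, 138.7]
tcp_rot: [-179.9, 0.1, -94.6]
contact_force: [0.4, 0.5, 0.5]
finger_gap: 59.6
grip_force: 0.0
```

```bash
python3 go.py 643.8 -48.5 120 -101
```

```text
pose [455.7 220.2 138.7] [-1.799e+02  1.000e-01 -9.460e+01] xy now (np.float64(10.11), np.float64(-8.36)) xy after turn (np.float64(9.11), np.float64(-9.44)) z 0.75 turn 1.07
```

>>> {"fn": "apply_moves", "kwargs": {
  "moves": [
    [[0.46, -0.38, 0, 0, 60], [0.92, -0.76, 0, 0, 60], [0.92, -0.76, 0, 0, 60], [0.92, -0.76, 0, 0, 60], [0.92, -0.76, 0, 0, 60]]
  ]
}}

```text
time_s: 28.95
ee_pos: [532.2, 108.4, 135.8]
tcp_rot: [-180.0, 0.0, -94.6]
contact_force: [0.2, 1.2, -0.4]
finger_gap: 60.0
grip_force: 0.0
```

>>> {"fn": "apply_moves", "kwargs": {
  "moves": [
    [[0.92, -0.76, 0, 0, 60], [0.92, -0.76, 0, 0, 60], [0.92, -0.76, 0, 0, 60], [0.92, -0.76, 0, 0, 60], [0.92, -0.76, 0, 0, 60]]
  ]
}}

```text
time_s: 29.37
ee_pos: [617.6, -14.3, 135.5]
tcp_rot: [180.0, -0.0, -94.6]
contact_force: [1.2, 0.4, 0.4]
finger_gap: 59.7
grip_force: 0.0
```

>>> {"fn": "apply_moves", "kwargs": {
  "moves": [
    [[0.92, -0.76, 0, 0, 60], [0.46, -0.38, 0, 0, 60], [0, 0, 0, 0.54, 60], [0, 0, 0, 0.53, 60], [0, 0, 0, 0, 60]]
  ]
}}

```text
time_s: 29.78
ee_pos: [642.4, -49.9, 135.2]
tcp_rot: [179.9, -0.0, -101.2]
contact_force: [0.9, -0.3, 0.8]
finger_gap: 60.2
grip_force: 0.0
```

```bash
python3 go.py 643.8 -48.5 18 -101
```

```text
pose [642.4 -49.9 135.2] [ 179.9   -0.  -101.2] xy now (np.float64(-0.07), np.float64(-0.04)) xy after turn (np.float64(-0.07), np.float64(-0.04)) z 4.69 turn -0.04
```

>>> {"fn": "apply_moves", "kwargs": {
  "moves": [
    [[-0.07, -0.04, 0.7, 0, 60], [0, 0, 1, 0, 60], [0, 0, 1, 0, 60], [0, 0, 1, 0, 60], [0, 0, 0.7, 0, 60]]
  ]
}}

```text
time_s: 30.2
ee_pos: [642.7, -47.6, 23.6]
tcp_rot: [179.9, -0.0, -100.9]
contact_force: [0.2, -0.1, -0.5]
finger_gap: 60.3
grip_force: 0.0
```

>>> {"fn": "apply_moves", "kwargs": {
  "moves": [
    [[0, 0, 0.3, 0, 60], [0, 0, 0, 0, 60], [0, 0, 0, 0, 18], [0, 0, 0, 0, 18], [0, 0, 0, 0, 18]]
  ]
}}

```text
time_s: 30.62
ee_pos: [645.0, -47.7, 19.9]
tcp_rot: [-179.9, 0.0, -101.0]
contact_force: [0.2, -0.8, 0.1]
finger_gap: 45.5
grip_force: 0.0
```

>>> {"fn": "apply_moves", "kwargs": {
  "moves": [
    [[0, 0, 0, 0, 18], [0, 0, 0, 0, 18], [0, 0, 0, 0, 18], [0, 0, 0, 0, 18], [0, 0, 0, 0, 18]]
  ]
}}

```text
time_s: 31.03
ee_pos: [644.3, -48.0, 19.1]
tcp_rot: [-179.9, 0.0, -101.0]
contact_force: [-0.7, 1.0, 5.3]
finger_gap: 28.0
grip_force: 29.6
```

```bash
python3 go.py 447.8 140.6 140 -94.8
```

```text
pose [644.3 -48.   19.1] [-179.9    0.  -101. ] xy now (np.float64(-5.9), np.float64(9.16)) xy after turn (np.float64(-6.86), np.float64(8.47)) z -4.84 turn -1.04
```

>>> {"fn": "apply_moves", "kwargs": {
  "moves": [
    [[0, 0, -0.5, 0, 18], [0, 0, -1, -0.52, 18], [0, 0, -1, -0.52, 18], [0, 0, -1, 0, 18], [0, 0, -0.5, 0, 18]]
  ]
}}

```text
time_s: 31.45
ee_pos: [645.3, -48.0, 122.4]
tcp_rot: [-179.8, 0.0, -94.7]
contact_force: [0.3, 0.4, -0.8]
finger_gap: 27.9
grip_force: 29.6
```

>>> {"fn": "apply_moves", "kwargs": {
  "moves": [
    [[-0.38, 0.47, 0, 0, 18], [-0.76, 0.94, 0, 0, 18], [-0.76, 0.94, 0, 0, 18], [-0.76, 0.94, 0, 0, 18], [-0.76, 0.94, 0, 0, 18]]
  ]
}}

```text
time_s: 31.87
ee_pos: [544.6, 46.5, 118.8]
tcp_rot: [-180.0, 0.0, -94.8]
contact_force: [0.2, 1.1, 0.5]
finger_gap: 27.6
grip_force: 29.6
```

>>> {"fn": "apply_moves", "kwargs": {
  "moves": [
    [[-0.76, 0.94, 0, 0, 18], [-0.76, 0.94, 0, 0, 18], [-0.76, 0.94, 0, 0, 18], [-0.76, 0.94, 0, 0, 18], [-0.38, 0.47, 0, 0, 18]]
  ]
}}

```text
time_s: 32.28
ee_pos: [445.5, 141.2, 119.0]
tcp_rot: [-180.0, 0.0, -94.7]
contact_force: [0.5, 0.1, -1.3]
finger_gap: 27.7
grip_force: 29.6
```

>>> {"fn": "apply_moves", "kwargs": {
  "moves": [
    [[0, 0, 0, 0, 18], [0, 0, 0, 0, 18], [0, 0, 0, 0, 18]]
  ]
}}

```text
time_s: 32.53
ee_pos: [447.8, 140.1, 118.8]
tcp_rot: [-180.0, 0.0, -94.8]
contact_force: [0.0, -1.0, -0.8]
finger_gap: 28.0
grip_force: 29.6
```

```bash
python3 go.py 447.7 140.7 23.1 -94.8; python3 snap.py w7
```

```text
pose [447.8 140.1 118.8] [-180.     0.   -94.8] xy now (np.float64(-0.02), np.float64(0.01)) xy after turn (np.float64(-0.02), np.float64(0.01)) z 3.83 turn 0.01
[447.8462399  140.11292325 118.84629508] [-1.79964154e+02  2.56147977e-02 -9.47554206e+01] 0.9749964888597461
```

View pics/w7.png

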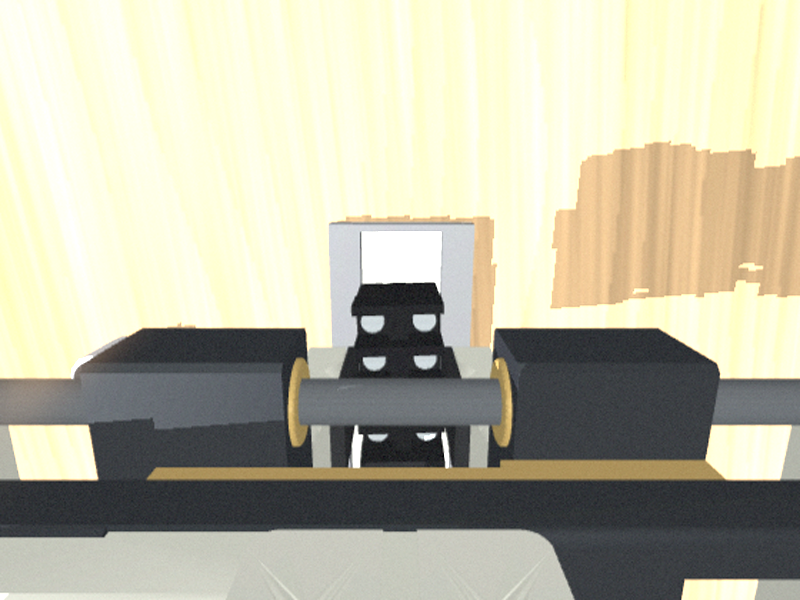

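This matches the first block's placing: tray end at row 224, block front at row 311, centred on the pocket. Lowering it.

>>> {"fn": "apply_moves", "kwargs": {
  "moves": [
    [[-0.06, 0, 0.5, 0, 18], [0, 0, 1, 0, 18], [0, 0, 1, 0, 18], [0, 0, 0.8, 0, 18], [0, 0, 0.35, 0, 18]]
  ]
}}

```text
time_s: 33.0
ee_pos: [446.9, 139.9, 24.6]
tcp_rot: [179.8, -0.1, -94.9]
contact_force: [-0.5, 0.2, 0.4]
finger_gap: 27.8
grip_force: 29.6
```

>>> {"fn": "apply_moves", "kwargs": {
  "moves": [
    [[0, 0, 0, 0, 18], [0, 0, 0.05, 0, 18], [0, 0, 0.05, 0, 18], [0, 0, 0, 0, 18]]
  ]
}}

```text
time_s: 33.33
ee_pos: [448.3, 141.9, 25.4]
tcp_rot: [-179.9, 0.1, -94.8]
contact_force: [-0.6, 0.5, -0.4]
finger_gap: 27.9
grip_force: 29.6
```

>>> {"fn": "apply_moves", "kwargs": {
  "moves": [
    [[0, 0, 0.05, 0, 18], [0, 0, 0.03, 0, 18], [0, 0, 0, 0, 18], [0, 0, 0, 0, 18]]
  ]
}}

```text
time_s: 33.67
ee_pos: [448.0, 141.8, 23.0]
tcp_rot: [-180.0, 0.0, -94.8]
contact_force: [-0.7, 0.3, 3.3]
finger_gap: 27.7
grip_force: 29.6
```

Seated. Next I'll release, rise, and back the arm off toward +x and -y so the fixed cameras get a clear view.

>>> {"fn": "apply_moves", "kwargs": {
  "moves": [
    [[0, 0, 0, 0, 46], [0, 0, 0, 0, 46], [0, 0, 0, 0, 46], [0, 0, 0, 0, 46], [0, 0, 0, 0, 46]]
  ]
}}

```text
time_s: 34.08
ee_pos: [447.6, 141.5, 22.5]
tcp_rot: [180.0, -0.0, -94.8]
contact_force: [-0.3, -0.1, 0.9]
finger_gap: 45.6
grip_force: 0.0
```

>>> {"fn": "apply_moves", "kwargs": {
  "moves": [
    [[0, 0, -0.5, 0, 46], [0, 0, -1, 0, 46], [0, 0, -1, 0, 60], [0, 0, -1, 0, 60], [0, 0, -1, 0, 60]]
  ]
}}

```text
time_s: 34.5
ee_pos: [447.3, 141.3, 136.2]
tcp_rot: [180.0, -0.0, -94.8]
contact_force: [0.2, 0.9, 0.3]
finger_gap: 58.4
grip_force: 0.0
```

>>> {"fn": "apply_moves", "kwargs": {
  "moves": [
    [[0, 0, -1, 0, 60], [0, 0, -1, 0, 60], [-0.9, 0, -1, 0, 60], [-0.9, 0, -1, 0, 60], [-0.9, 0, 0, 0, 60]]
  ]
}}

```text
time_s: 34.92
ee_pos: [455.3, 210.6, 240.5]
tcp_rot: [-179.6, 0.3, -94.8]
contact_force: [0.7, -0.2, 0.6]
finger_gap: 60.2
grip_force: 0.0
```

>>> {"fn": "apply_moves", "kwargs": {
  "moves": [
    [[-0.9, 0, 0, 0, 60], [-0.9, 0, 0, 0, 60], [-0.9, 0, 0, 0, 60], [-0.9, 0, 0, 0, 60], [-0.9, 0, 0, 0, 60]]
  ]
}}

```text
time_s: 35.33
ee_pos: [462.5, 321.9, 234.9]
tcp_rot: [180.0, -0.0, -94.8]
contact_force: [0.4, -0.1, 0.1]
finger_gap: 59.9
grip_force: 0.0
```

>>> {"fn": "apply_moves", "kwargs": {
  "moves": [
    [[-0.9, 0, 0, 0, 60], [-0.9, 0, 0, 0, 60], [-0.9, 0, 0, 0, 60], [0, 0, 0, 0, 60], [0, 0, 0, 0, 60]]
  ]
}}

```text
time_s: 35.75
ee_pos: [467.9, 388.8, 234.1]
tcp_rot: [179.9, -0.1, -94.7]
contact_force: [-1.0, -0.1, -0.2]
finger_gap: 60.0
grip_force: 0.0
```

Run:
```python
from bench import r
from lib import *
c=r.capture("scene");s=r.capture("side");w=r.capture("wrist")
f=lambda im,x,y,ww,h,k:cv2.convertScaleAbs(cv2.resize(im[y:y+h,x:x+ww,::-1],(ww*k,h*k),interpolation=cv2.INTER_CUBIC),alpha=1.5)
a=f(c["frame"],180,110,266,200,3)
cv2.imwrite("pics/f1.png",a)
b=f(s["frame"],180,120,200,220,2);g=cv2.resize(w["frame"][:,:,::-1],(400,300))
o=np.zeros((440,800,3),np.uint8);o[:440,:400]=b;o[:300,400:]=g;cv2.imwrite("pics/f2.png",o)
```

```text
(no output)
```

View pics/f1.png

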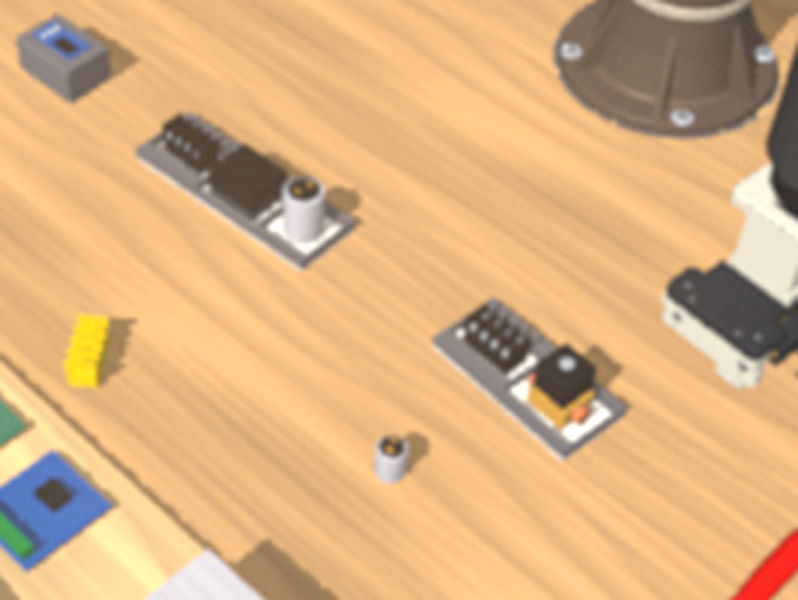

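View pics/f2.png

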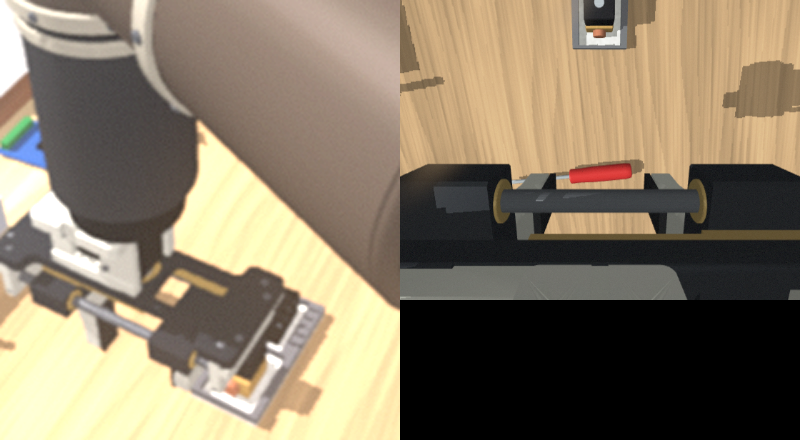

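All five parts stand upright in their pockets: the block, driver and can in tray3 around f1(245,185), and the block and valve in tray2 around f1(530,360). The small can, controller, screwdriver and yellow block haven't moved.

```bash
python3 -c "
from bench import r
print(r.job_done())"
```

```text
the job is handed in; nothing more can be done
None
```

Both kits are made up and handed in at about 36 s of the 131 s allowed: the driver, big capacitor and one terminal block are in tray3, the valve and the other block are in tray2, and nothing else was touched.

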